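# Drive the stuck shelf pin out of the bamboo corner block

### The job

Take the red-handled drift out of its rack and use it to push the stuck orange pin down through the bore of the bamboo block, until the pin drops out underneath into the glass dessert cup; the drift's stop collar meets the brass plate on the block only just after the pin is free, so feel for it and never press on that plate with more than about 30 N. Then hang the drift back in its rack, upright and fully down on its flange. Leave the cup where it stands and do not disturb the tea things around.

Things in the scene. Friction and masses are not known exactly. Their poses are not given: they have to be found in the camera images.
- drift_grip (a point): centre of the drift's red handle, on its axis, z up. Handle 22 mm in diameter, 52 mm long (top 25 mm above this point, foot 27 mm below); under it a brass flange 34 mm in diameter, 5 mm thick. The steel shank below is clamped in the handle at a length nobody noted: its tip lies anywhere from 94 to 134 mm below this point. Mass 150 g, 80 to 130 per cent of that
- drift: the whole drift; origin at the centre of the flange's underside (32 mm below the handle's centre), z up. Its shank is 11 mm in diameter, necked to 9 mm over the last 8 mm, and slips in the handle only above 100 N. A stop collar, 22 mm in diameter and 6 mm thick, is fixed on the shank with its underside 46.5 mm above the tip
- rack_hole (a point): centre of the hole's mouth in the top of the fixed rack, a dark bamboo block 70 x 70 mm, 105 mm tall. The upright hole, 26 mm in diameter, goes down to the table and has a 3 mm bevel at its mouth. The drift hangs in it with its flange's underside on the top face, at this height
- bore (a point): centre of the upper mouth of the upright bore in the fixed bamboo block, on top of its brass plate, 110 mm above the table; z up, y along the block's length. The hole is 15 mm in diameter through the 4 mm plate, then 13 mm through 36 mm of bamboo, open below
- block: the fixed bamboo block: a 36 mm thick slab, 80 mm by 130 mm (x by y), on two legs at its y ends, 106 mm tall; origin at table level under the bore
- plate: brass wear plate, 50 x 60 x 4 mm, on top of the block around the bore; origin at the centre of its underside. It lies on a thin rubber pad and gives about 1 mm per 10 N, at most 3.5 mm. The stop collar of the drift comes to rest on it
- pin_center (a point): centre of the orange pin, 12 mm in diameter, 36 mm long, lower end tapered, upright in the bore with its top about 10 mm below the mouth. A sprung catch 43 mm below the mouth grips it: it takes up to 13 N to start it and 3 to 8 N to keep it sliding; it drops free when its top is 43 to 45.5 mm below the mouth. The catch may drag lightly on the shank
- cup_center (a point): centre (half-way up) of the loose glass dessert cup, 50 mm tall, 80 mm across the rim, standing on the table under the block below the bore
- cup: the same glass dessert cup; origin at the centre of its underside
- teacup: bystander on the black tray to the left: white porcelain cup, 60 mm tall; origin under its centre
- sugar_pot: bystander on the tray: steel sugar pot with lid, 81 mm tall; origin under its centre
- spoon: bystander on the tray: wooden spoon, 120 mm long
- tea_tin: bystander: green tea tin, 68 mm in diameter, 85 mm tall, stands on the same side as the rack; origin under its centre
- jar: bystander: jar, 60 mm in diameter, 90 mm tall, behind the rack; origin under its centre
There are look-alikes about, which are no part of the job. Leave any blue or pink look-alike of the cup alone.

How it is judged (in metres and radians):
On the way, in this order (a step that is already met when the one before it is completed fails the run):
1. the drift is lifted clear of its rack (z of drift_grip in the frame of rack_hole above 0.12 m), for 0.1 s.
2. the pin has dropped into the cup, with the drift standing in the bore (horizontal distance between pin_center and cup_center below 0.036 m and height (world z) of pin_center below 0.046 m and horizontal distance between drift_grip and bore below 0.012 m and z of drift_grip in the frame of bore below 0.095 m), for 0.1 s.
At the end, for the whole second after the job is handed in: The pin lies in the glass cup (its centre within 36 mm of the cup's axis and below 46 mm), the cup stands upright, and the drift hangs at rest in its rack: axis within 8 mm of the hole's centre, upright within 0.08 rad, flange within 4 mm of the rack's top (horizontal distance between pin_center and cup_center below 0.036 m and height (world z) of pin_center below 0.046 m and horizontal distance between drift_grip and rack_hole below 0.008 m and z of drift_grip in the frame of rack_hole below 0.036 m and angle between drift_grip's own z axis and vertical below 0.08 rad and linear speed of drift below 0.02 m/s and angle between cup's own z axis and vertical below 0.1 rad); the robot touches nothing.
It fails at once if the drift (its tip or its collar) is pressed on the brass plate with more than 30 N (contact force between drift and plate above 30 N).
It fails at once if the cup is shifted by more than 15 mm or tipped (distance of cup from where it was at the start of the episode above 0.015 m or angle between cup's own z axis and vertical above 0.3 rad).
It fails at once if a bystander (teacup, sugar pot, spoon, tea tin or jar) is moved by more than 20 mm (distance of any of teacup, sugar_pot, spoon, tea_tin, jar from where it was at the start of the episode above 0.02 m).
It also fails if it takes over 72 s, if anything falls off the work surface, if the arm or the gripper's body presses on something with over 40 N, if the wrist force passes 120 N, or if a joint passes its speed limit or range.

### The arm

A 7-joint arm with a two-finger parallel gripper is mounted at the origin on the work surface. World frame = base frame: x ahead of the robot, y to its left, z up, the work surface at z = 0. Lengths are in m, angles in degrees, forces in N, time in s.
With the tool pointing down it reaches from about 0.425 to 0.875 m from the base axis. Payload 4.7 kg.
Tool frame: the origin (TCP) lies on the centre line of the jaws, within the pads' length; the fingertips stand 11 mm ahead of it and the grasp point (between the pads) lies 8 mm behind it (finger_overhang is the x of the fingertips in the tool frame, in m); x points along the fingers, z is the direction in which the jaws open and shut, and the axes are right-handed (so a half turn about x gives the same grasp; the last joint's range is limited). The gripper opens to 87 mm and grips with 3 to 60 N. Pads are 19 mm wide; open, the fingers measure 117 mm over their backs; the gripper's body (75 mm by 190 mm) begins 51 mm behind the grasp point.
Start: joints at [-65.77, 18.392, -4.016, 83.108, 1.295, 78.541, -3.26], TCP at [0.258, 0.596, 0.234] pointing down, gripper open.
Joint ranges: [-163.93, 163.93], [-17.29, 119.83], [-79.2, 71.16], [3.27, 140.29], [-89.18, 269.18], [5.43, 117.66], [-154.24, 154.24]. Speed limits (degrees/s): [147.25, 147.25, 180, 180, 180, 180, 180].

### API

Orientations are given as [roll, pitch, yaw] about the fixed x, y, z axes, in that order (R = Rz(yaw) Ry(pitch) Rx(roll)).
In Python, from cell import get_obs, read_camera, sign_off, cut_out, finger_overhang gives the robot as it stands.
- The arm moves only by the tool servo_tool, never from a script. Its argument "rows" is one flat list of numbers, 5 for each row, row after row: the shift along the world's x, y, z in mm, then the turn about the world's z in degrees, then the closure, from 0 (fully open) to 1 (shut). A call has 1 to 10 rows; each row is the pose to reach, as a shift and turn from the pose commanded when the call began; what a row does not reach only later rows make up. A row lasts 1/12 s, in which the tool goes at most 41.7 mm and 7.16 degrees, less where a joint would pass 70% of its speed; a pose out of reach is approached as far as the arm can. A call with a gripper value outside its range is refused whole. The fingers move at their own pace and stop on an object; "force" is the grip in N (left out, the last holds). Time passes only in rows, so rows that repeat a pose let the fingers close. It gives the time, the measured TCP pose, the force and the opening at its end, in the units of the state.
- get_obs(): the state, without advancing time (a new reading comes with each control period).
- read_camera(name): name is "side" or "top"; returns a dict with "frame" (480x640x3 uint8, blue, green, red), "range_z" (480x640 float32, m along the optical axis (not along the pixel's ray), 0 where there is no reading), "intrinsics" (3x3 intrinsics, pixels), "cam_to_world" (4x4, takes a point from camera to world coordinates). Camera axes: x right, y down, z forward; pixel columns grow to the right and rows downward; lengths in m; the calibration is good to about 2 mm. A picture is of the moment at which its call begins.
- sign_off(): hands the job in, once; it reports no verdict.
Trained networks look in a picture, given as the dict that the camera call returned (one of the last four; its "shot" number tells which), for a name from the list of things; names that differ only in an ending like _2 or _b are one class to them, and where a whole thing is asked for, a point or a joint stands for the part that bears it (a point fixed in the world has none). Each returns a list of dicts, best first, with "score" (0 to 1); they miss things now and then, are a little off and sometimes report something else, mostly with a low value. They report only what shows in the picture. A call takes as long as a camera call. They do not tell look-alikes from the thing itself.
- cut_out(name, picture): "pixels" (480x640 bool, what is visible of it) and "extent" ([centre column, centre row, width, height] in pixels, round what is visible of it).
The state is a dict: "time_s": time; "qpos": joint angles; "joint_velocities": joint speeds; "effort": joint torques, N m; "tool_pos": TCP position; "tool_rot": TCP orientation; "force": force on the tool from outside, world axes, zero at the start; "wrist_torque": the same for the moment, N m; "grip_width": finger opening in m.
Only numpy, scipy, OpenCV 4.12 (cv2) and the standard library are available. Lean on these libraries where they do the work, as an engineer would, in place of code of your own. Each camera call takes 0.05 s, during which the arm holds its last target.

## Working session

There is one attempt and no reset: what is moved stays moved. The work goes in short steps, Python scripts to look and compute and a tool call to move; the robot and the scene stay as the last step left them, time stands still between calls to the robot, and variables do not carry over. Pictures are saved under pics/ and viewed, and the job is handed in when it is done.

Besides the shell and the picture viewer there is one more tool, called after "Emit:" as name(argument=value, ...) on one line, values as JSON. servo_tool: Moves the arm, as the interface text tells. Its arguments: {"type":"object","properties":{"rows":{"type":"array"},"force":{"type":"number"}},"required":["rows"]}

```bash
mkdir -p pics; cat > h.py <<'E'
import numpy as np, cv2
from cell import *
def world(p,u,v,z=None):
    K=p['intrinsics'];T=p['cam_to_world']
    u=np.asarray(u,float);v=np.asarray(v,float)
    if z is None: z=p['range_z'][v.astype(int),u.astype(int)]
    c=np.stack([(u-K[0,2])/K[0,0]*z,(v-K[1,2])/K[1,1]*z,z,np.ones_like(z)],-1)
    return (c@T.T)[...,:3]
def cloud(p):
    v,u=np.mgrid[:480,:640]
    w=world(p,u,v); w[p['range_z']==0]=np.nan
    return w
def onplane(p,u,v,Z):
    K=p['intrinsics'];T=p['cam_to_world']
    d=T[:3,:3]@np.array([(u-K[0,2])/K[0,0],(v-K[1,2])/K[1,1],1]);o=T[:3,3]
    return o+d*(Z-o[2])/d[2]
E
python3 - <<'E'
from h import *
import pickle
o=get_obs();print({k:np.round(v,3) for k,v in o.items()})
for n in('top','side'):
    p=read_camera(n);cv2.imwrite(f'pics/{n}0.png',p['frame']);pickle.dump(p,open(n+'0.pkl','wb'))
    print(n,p['cam_to_world'].round(3).tolist(),p['intrinsics'].tolist())
    for t in ['drift_grip','drift','rack_hole','bore','block','plate','pin_center','cup','teacup','sugar_pot','spoon','tea_tin','jar']:
        try:
            print(t,[(round(r['score'],2),np.round(r['extent'],1).tolist()) for r in cut_out(t,p)[:3]])
        except Exception as e: print(t,e)
E
```

```text
{'time_s': np.float64(0.0), 'qpos': array([-65.769,  18.437,  -4.017,  83.175,   1.296,  78.541,  -3.26 ]), 'joint_velocities': array([-0.028,  0.045,  0.056,  0.039,  0.048, -0.028,  0.043]), 'effort': array([-1.0000e-03, -4.9129e+01, -4.0400e-01, -3.1253e+01, -6.4000e-02,
        4.3000e-02,  0.0000e+00]), 'tool_pos': array([0.258, 0.596, 0.232]), 'tool_rot': array([-176.457,   89.891, -109.876]), 'force': array([-0.796,  0.464, -0.044]), 'wrist_torque': array([-0.016, -0.038,  0.037]), 'grip_width': np.float64(0.087)}
top [[-0.003, -0.985, 0.172, 0.384], [-1.0, 0.001, -0.008, 0.025], [0.007, -0.172, -0.985, 1.155], [0.0, 0.0, 0.0, 1.0]] [[513.5485613411496, 0.0, 325.14973974734437], [0.0, 513.5485613411496, 243.75487635341966], [0.0, 0.0, 1.0]]
drift_grip [(0.84, [520.6, 252.8, 21.6, 16.7])]
drift [(0.7, [521.5, 251.6, 23.5, 11.2])]
rack_hole [(0.81, [509.0, 253.8, 63.3, 48.7]), (0.17, [153.6, 257.9, 41.1, 45.3])]
bore [(0.66, [311.4, 287.0, 63.4, 49.4])]
block [(0.81, [310.4, 287.1, 65.1, 50.9]), (0.72, [520.3, 251.9, 24.4, 15.6])]
plate [(0.55, [310.9, 284.7, 26.5, 28.0])]
pin_c
[... 628 characters left out ...]
589239342424, 242.71262431346986], [0.0, 0.0, 1.0]]
drift_grip [(0.53, [418.7, 174.9, 12.6, 23.3])]
drift [(0.69, [420.1, 174.2, 10.5, 25.3])]
rack_hole [(0.87, [416.8, 203.7, 40.4, 46.5])]
bore []
block [(0.66, [342.1, 285.6, 81.0, 90.3])]
plate [(0.65, [342.2, 256.1, 39.7, 21.5])]
pin_center []
cup [(0.9, [397.6, 320.8, 46.5, 50.0]), (0.74, [353.5, 297.9, 21.2, 28.9]), (0.64, [294.1, 333.9, 46.7, 47.4])]
teacup [(0.71, [256.5, 398.0, 33.8, 66.3])]
sugar_pot [(0.94, [177.2, 368.7, 45.7, 51.8])]
spoon [(0.5, [351.2, 297.9, 23.3, 32.8])]
tea_tin [(0.95, [389.9, 236.2, 29.1, 48.2]), (0.34, [419.6, 204.7, 40.6, 45.0]), (0.18, [255.0, 398.9, 34.2, 61.9])]
jar [(0.66, [338.6, 194.8, 20.7, 34.5])]
```

View pics/top0.png

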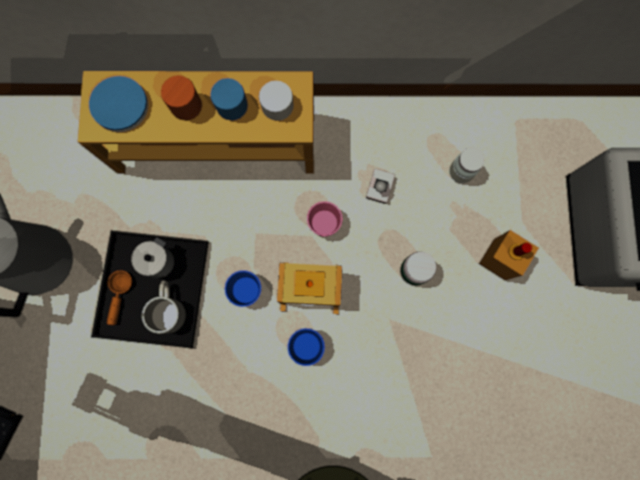

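View pics/side0.png

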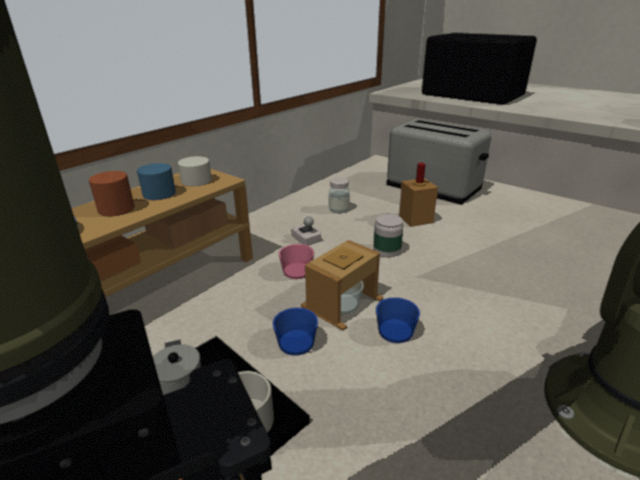

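```bash
python3 - <<'E'
from h import *
import pickle
p=pickle.load(open('top0.pkl','rb'));q=pickle.load(open('side0.pkl','rb'))
def crop(p,u0,v0,u1,v1,s,n): cv2.imwrite(n,cv2.resize(p['frame'][v0:v1,u0:u1],None,fx=s,fy=s,interpolation=cv2.INTER_CUBIC))
crop(p,270,240,350,320,7,'pics/c1.png');crop(p,460,210,560,290,7,'pics/c2.png');crop(q,290,150,450,310,4,'pics/c3.png')
for nm,c in(('top',p),('side',q)):
    w=cloud(c);f=c['frame'].astype(int)
    red=(f[...,2]>110)&(f[...,1]<70)&(f[...,0]<70)
    n,l,s,ce=cv2.connectedComponentsWithStats(red.astype(np.uint8))
    for i in range(1,n):
        if s[i,4]>20:
            ww=w[l==i];print(nm,'red',s[i],np.nanmedian(ww,0).round(4),np.nanmin(ww,0).round(3),np.nanmax(ww,0).round(3))
    ok=np.isfinite(w[...,2])
    for name,xy,z0,z1 in(('rack',(0.34,-0.36),.1,.109),('plate',(.32,.05),.1085,.113),('blk',(.32,.05),.1,.108)):
        m=ok&(w[...,2]>z0)&(w[...,2]<z1)
        n,l,s,ce=cv2.connectedComponentsWithStats(m.astype(np.uint8))
        for i in range(1,n):
            if s[i,4]>150:
                ww=w[l==i];print(nm,name,s[i],np.nanmedian(ww,0).round(4),np.percentile(ww,2,axis=0).round(4),np.percentile(ww,98,axis=0).round(4))
E
```

```text
top red [162  77  32  30 735] [0.8269 0.2906 0.2641] [0.798 0.261 0.258] [0.856 0.32  0.269]
top red [522 242  10  10  73] [ 0.5509 -0.381   0.1604] [ 0.542 -0.411  0.105] [ 0.562 -0.372  0.165]
top red [116 275  14  14 106] [0.4999 0.4683 0.0104] [0.484 0.448 0.003] [0.514 0.484 0.021]
top red [111 299   7  25  33] [0.4329 0.4757 0.0245] [0.407 0.47  0.021] [0.459 0.481 0.029]
top rack [105 144  85  16 375] [0.7729 0.4101 0.1014] [0.7545 0.3165 0.1   ] [0.7853 0.4822 0.1072]
top rack [586 161  29 123 284] [ 0.6034 -0.5442  0.1046] [ 0.4844 -0.5655  0.1002] [ 0.7391 -0.542   0.1087]
top rack [ 20 226  29  61 172] [0.5318 0.5998 0.1048] [0.4836 0.59   0.1001] [0.6013 0.6368 0.1087]
top rack [493 229  47  47 890] [ 0.5451 -0.3747  0.1037] [ 0.5089 -0.4206  0.1003] [ 0.5898 -0.3394  0.1084]
top rack [ 277  263   66   42 1999] [0.4853 0.0479 0.1057] [ 0.4467 -0.0136  0.1016] [0.5246 0.1114 0.1088]
top plate [294 270  31  27 421] [0.4849 0.0497 0.1101] [0.4607 0.0212 0.1086] [0.5097 0.0781 0.1126]
top blk [105 144  85  16 371] [0.7727 0.4107 0.1013] [0.7545 0.3165 0.1   ] [0.7853 0.4822 0
[... 1526 characters left out ...]
.3304 -0.9999  0.1041] [ 0.1333 -1.0077  0.1002] [ 0.5814 -0.9946  0.1078]
side blk [388 153  99  20 246] [ 0.5798 -0.5461  0.104 ] [ 0.4854 -0.6635  0.1002] [ 0.7408 -0.541   0.1079]
side blk [401 178  37  14 254] [ 0.5423 -0.3691  0.1046] [ 0.5081 -0.4174  0.1003] [ 0.5934 -0.3366  0.1068]
side blk [130 216 119  47 677] [0.7827 0.218  0.1008] [0.756  0.0514 0.1   ] [0.8902 0.2612 0.1077]
side blk [ 304  240   76   44 1232] [0.4788 0.0727 0.1056] [ 0.4457 -0.0143  0.1008] [0.5277 0.1134 0.1073]
side blk [100 250  56  36 320] [0.785  0.3118 0.1008] [0.7569 0.2664 0.1   ] [0.8225 0.3683 0.1077]
side blk [596 341  44  48 278] [0.0361 0.0537 0.1039] [0.0083 0.0114 0.1002] [0.0644 0.0644 0.1078]
```

View pics/c1.png

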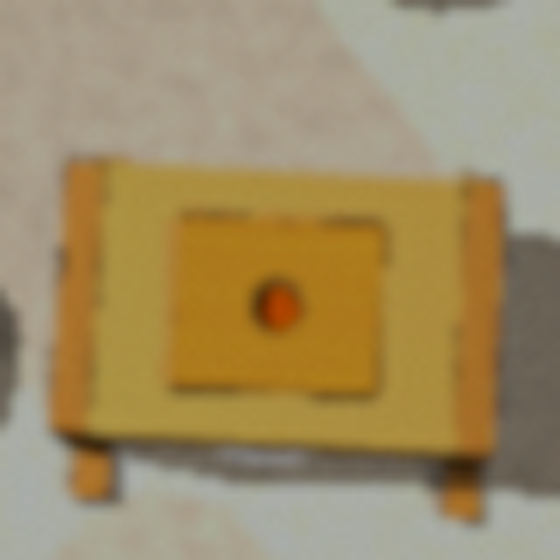

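View pics/c2.png

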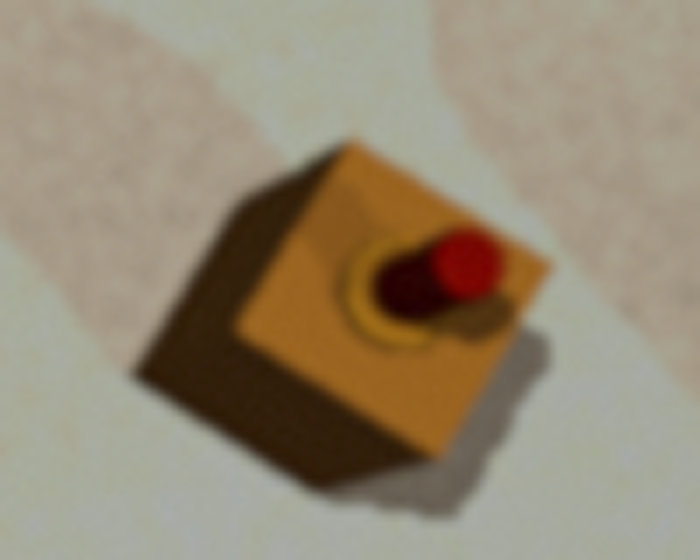

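View pics/c3.png

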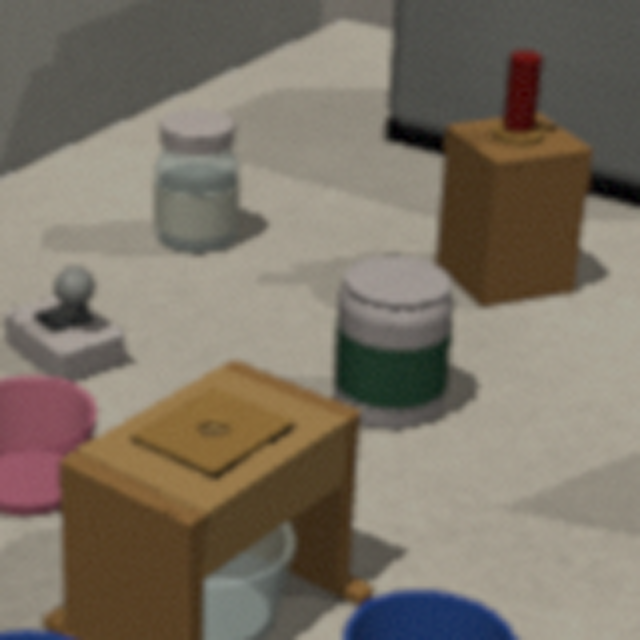

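```bash
python3 - <<'E'
from h import *
import pickle
p=pickle.load(open('top0.pkl','rb'));q=pickle.load(open('side0.pkl','rb'))
for nm,c in(('top',p),('side',q)):
    w=cloud(c);f=c['frame'].astype(int)
    red=(f[...,2]>90)&(f[...,1]<70)&(f[...,0]<70)
    red2=red&(abs(w[...,0]-.55)<.06)&(abs(w[...,1]+.38)<.06)&(w[...,2]>.11)
    ww=w[red2]; print(nm,len(ww),ww.mean(0),ww.min(0),ww.max(0))
    top=ww[ww[:,2]>.157]; print(' top',len(top),top.mean(0).round(4),top.min(0).round(4),top.max(0).round(4))
    # rect fits for rack, plate, block tops
    for name,xy,z0,z1,r in(('rack',(0.55,-0.38),.101,.109,.07),('plate',(.485,.049),.1082,.113,.05),('blk',(.485,.049),.1,.113,.09)):
        m=(w[...,2]>z0)&(w[...,2]<z1)&(np.hypot(w[...,0]-xy[0],w[...,1]-xy[1])<r)
        if name=='rack': m&=~red
        n,l,s,ce=cv2.connectedComponentsWithStats(m.astype(np.uint8));i=1+np.argmax(s[1:,4])
        a=w[l==i][:,:2].astype(np.float32); h=cv2.minAreaRect(a*1000);print(nm,name,np.round(h[0],1),np.round(h[1],1),round(h[2],1))
    # handle pixels
    v,u=np.nonzero(red2);print('pix',u.min(),u.max(),v.min(),v.max())
# dark bore mouth in top
g=p['frame'][275:295,298:322,:].sum(2)
print(g[2:16:1,4:20])
E
```

```text
top 95 [ 0.55114505 -0.37941771  0.15702258] [ 0.53784249 -0.38940012  0.11054757] [ 0.56174127 -0.37068843  0.16456838]
 top 77 [ 0.5508 -0.38    0.1604] [ 0.5421 -0.3894  0.1576] [ 0.5606 -0.3707  0.1646]
top rack [ 549.7 -380.4] [70.9 71.1] 56.3
top plate [485.3  49.7] [61.2 52.9] 89.4
top blk [485.5  48.8] [130.2  80.4] 86.7
pix 513 531 242 257
side 19 [ 0.55113379 -0.37940322  0.15352435] [ 0.54468114 -0.38951159  0.11028059] [ 0.56101802 -0.36872926  0.16302734]
 top 16 [ 0.5519 -0.3808  0.1615] [ 0.5447 -0.3895  0.16  ] [ 0.561  -0.3732  0.163 ]
side rack [ 552.1 -380.9] [71.4 74.5] 56.6
side plate [487.2  47.5] [62.2 51.3] 86.4
side blk [487.6  48.1] [132.1  83.8] 87.5
pix 418 424 162 183
[[320 321 324 320 319 323 321 322 319 324 321 325 321 321 324 323]
 [319 323 320 325 323 318 314 310 314 316 321 324 321 324 324 321]
 [322 322 324 322 312 291 274 267 278 294 309 319 321 322 318 326]
 [323 320 321 310 283 239 214 223 234 254 282 307 320 320 322 317]
 [322 326 320 290 238 183 183 206 222 229 259 299 317 318 322 322]
 [325 322 317 278 208 154 179 222 229 220 242 287 316 322 321 322]
 [322 321 314 273 193 146 188 231 236 229 238 275 306 321 317 324]
 [322 321 316 270 196 157 196 235 240 236 244 271 304 317 320 319]
 [321 320 314 286 226 180 192 229 240 241 256 290 314 318 320 321]
 [321 321 318 305 269 223 211 226 239 263 287 306 316 322 324 321]
 [326 322 321 320 307 281 265 265 271 294 307 317 320 322 320 324]
 [325 327 327 325 319 312 305 305 307 311 316 321 323 321 323 318]
 [325 320 324 324 327 325 321 323 322 322 324 324 326 323 323 323]
 [324 324 320 326 327 327 321 322 325 322 326 319 321 322 323 325]]
```

```bash
python3 - <<'E'
from h import *
import pickle
from scipy.spatial.transform import Rotation as R
p=pickle.load(open('top0.pkl','rb'));q=pickle.load(open('side0.pkl','rb'))
print(R.from_euler('xyz',get_obs()['tool_rot'],degrees=True).as_matrix().round(3))
g=p['frame'].sum(2).astype(float);m=np.zeros_like(g);m[277:289,303:318]=np.clip(310-g[277:289,303:318],0,60)
v,u=np.mgrid[:480,:640];uc,vc=(m*u).sum()/m.sum(),(m*v).sum()/m.sum()
print('bore top',uc,vc,onplane(p,uc,vc,.11))
f=q['frame'].sum(2)[248:266,330:358];print(f)
for c in(p,q):
    w=cloud(c)
    for nm,xy,r in(('toaster',(.6,-.6),.12),('kettle',(.53,.58),.1),('rackzone',(.55,-.38),.1)):
        m=np.hypot(w[...,0]-xy[0],w[...,1]-xy[1])<r
        if m.sum()>20:print(nm,m.sum(),np.nanpercentile(w[m],[1,99],axis=0).round(3))
E
```

```text
[[ 0.    -0.918  0.397]
 [ 0.     0.397  0.918]
 [-1.    -0.     0.   ]]
bore top 308.93790087463555 283.0807580174927 [0.48492615 0.04988477 0.11      ]
[[463 454 433 394 366 357 351 341 344 334 328 316 311 308 318 313 318 328
  331 342 338 345 347 352 346 344 347 346]
 [432 406 384 365 343 346 343 331 321 312 306 309 304 309 312 306 313 314
  314 321 329 339 345 345 351 349 346 346]
 [380 363 353 347 345 334 317 311 302 301 307 303 305 306 310 308 303 305
  301 310 310 321 324 330 336 347 345 354]
 [350 344 341 340 332 318 306 297 301 309 312 304 308 304 305 298 299 300
  303 307 300 305 309 307 323 329 338 344]
 [347 338 337 319 315 311 305 297 306 307 307 307 301 300 301 307 298 304
  300 296 297 303 303 300 308 313 326 334]
 [333 323 311 307 304 301 302 300 311 300 304 304 307 307 307 306 303 304
  299 301 300 306 304 304 305 299 306 311]
 [315 310 300 300 302 300 303 302 302 304 300 297 300 308 309 307 306 300
  305 302 294 299 301 305 307 307 308 306]
 [302 297 303 301 303 298 302 306 302 282 271 256 250 269 275 283 285 291
  293 303 300 303 303 306 305 305 304 301]
 [297 302 
[... 771 characters left out ...]
 302 287 260 233 221 244 289 333 345]
 [246 230 228 236 266 286 292 303 301 299 303 304 299 300 298 303 304 299
  291 271 240 202 215 280 317 333 345 348]
 [303 276 243 213 218 233 255 281 296 303 300 302 304 302 303 300 295 286
  251 215 194 217 276 325 342 353 348 344]
 [341 321 306 272 229 203 206 231 266 283 296 305 297 306 296 292 261 217
  172 184 234 287 328 340 350 343 350 346]]
toaster 9727 [[ 0.484 -0.601 -0.006]
 [ 0.709 -0.488  0.191]]
kettle 8669 [[ 0.439  0.488 -0.004]
 [ 0.621  0.653  0.2  ]]
rackzone 5944 [[ 0.457 -0.474 -0.006]
 [ 0.643 -0.287  0.159]]
toaster 5401 [[ 0.485 -0.68  -0.001]
 [ 0.706 -0.526  0.191]]
rackzone 2554 [[ 0.458 -0.461 -0.002]
 [ 0.64  -0.297  0.158]]
```

Emit:
servo_tool(rows=[0, 0, 35, 0, 0, 10, -20, 60, -6, 0, 30, -55, 66, -13, 0, 50, -90, 66, -20, 0, 70, -125, 66, -27, 0, 90, -160, 66, -34, 0, 110, -195, 66, -41, 0, 130, -230, 66, -47, 0, 150, -265, 66, -54, 0, 170, -300, 66, -60, 0])

```text
time_s: 2.23
tool_pos: [0.429, 0.2946, 0.2999]
tool_rot: [46.4, 89.9, 52.7]
force: [0.2, -0.0, -0.2]
grip_width: 0.0871
```

Emit:
servo_tool(rows=[20, -36, 0, -7, 0, 35, -75, 0, -7, 0, 45, -114, 0, -7, 0, 55, -153, 0, -7, 0, 63, -192, 0, -7, 0, 71, -231, 0, -7, 0, 79, -270, 0, -7, 0, 85, -309, 0, -7, 0, 90, -348, 0, -7, 0, 95, -386, 0, -7, 0])

```text
time_s: 3.07
tool_pos: [0.5233, -0.0917, 0.3]
tool_rot: [15.5, 89.9, 15.0]
force: [0.6, -0.7, 0.1]
grip_width: 0.087
```

```bash
python3 - <<'E'
from h import *
o=get_obs();print({k:np.round(v,4) for k,v in o.items() if k in('time_s','qpos','tool_pos','tool_rot','force')})
E
```

```text
{'time_s': np.float64(3.0667), 'qpos': array([-27.614 ,   1.8002,  35.8487,  95.2114,  -1.0883,  83.2686,
         7.9182]), 'tool_pos': array([ 0.5233, -0.0917,  0.3   ]), 'tool_rot': array([15.4727, 89.9327, 15.0432]), 'force': array([ 0.6265, -0.7338,  0.119 ])}
```

Emit:
servo_tool(rows=[3, -38, 0, 0, 0, 7, -77, 0, 0, 0, 11, -116, 0, 0, 0, 15, -155, 0, 0, 0, 19, -194, 0, 0, 0, 23, -233, 0, 0, 0, 27, -270, -20, 0, 0, 28, -291, -50, 0, 0, 28, -291, -80, 0, 0, 28, -291, -80, 0, 0])

```text
time_s: 3.9
tool_pos: [0.5479, -0.3803, 0.2128]
tool_rot: [155.4, 89.4, 154.8]
force: [0.3, 1.7, -0.9]
grip_width: 0.0873
```

```bash
python3 - <<'E'
from h import *
o=get_obs();print({k:np.round(v,4) for k,v in o.items() if k in('time_s','qpos','tool_pos','tool_rot','force')})
p=read_camera('side');cv2.imwrite('pics/s1.png',cv2.resize(p['frame'][120:240,360:520],None,fx=4.5,fy=4.5,interpolation=2))
p=read_camera('top');cv2.imwrite('pics/t1.png',cv2.resize(p['frame'][180:300,440:600],None,fx=4.5,fy=4.5,interpolation=2))
E
```

```text
{'time_s': np.float64(3.9), 'qpos': array([-4.94000e-02,  2.61293e+01,  4.48351e+01,  8.29295e+01,
       -1.82580e+01,  7.90706e+01,  4.48494e+01]), 'tool_pos': array([ 0.5479, -0.3803,  0.2128]), 'tool_rot': array([155.4082,  89.3886, 154.7835]), 'force': array([ 0.2901,  1.7408, -0.9168])}
```

View pics/s1.png

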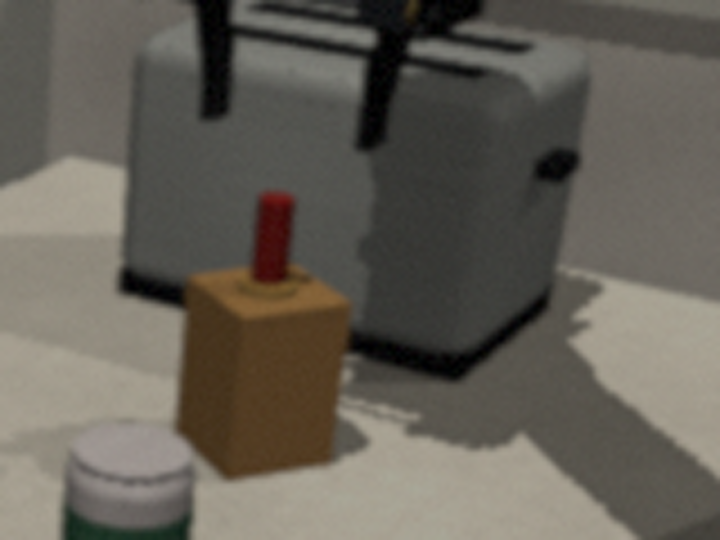

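View pics/t1.png

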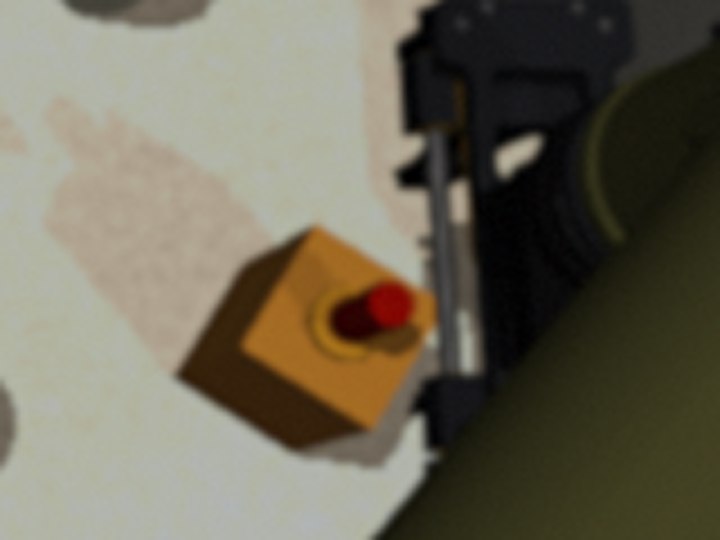

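Emit:
servo_tool(rows=[0, 0, -20, 0, 0, 0, 0, -40, 0, 0, 0, 0, -40, 0, 0, 0, 0, -40, 0, 0])

```text
time_s: 4.33
tool_pos: [0.5526, -0.3794, 0.1813]
tool_rot: [4.1, 89.9, 3.8]
force: [-0.3, -0.3, 0.2]
grip_width: 0.087
```

```bash
python3 - <<'E'
from h import *
o=get_obs();print({k:np.round(v,4) for k,v in o.items() if k in('time_s','qpos','tool_pos','tool_rot','force')})
from scipy.spatial.transform import Rotation as R
print(R.from_euler('xyz',o['tool_rot'],degrees=True).as_matrix().round(3))
E
```

```text
{'time_s': np.float64(4.3333), 'qpos': array([-6.29000e-02,  2.71190e+01,  4.42024e+01,  8.53634e+01,
       -1.92589e+01,  7.52361e+01,  4.55929e+01]), 'tool_pos': array([ 0.5526, -0.3794,  0.1813]), 'tool_rot': array([ 4.0713, 89.902 ,  3.7824]), 'force': array([-0.2946, -0.267 ,  0.2182])}
[[ 0.002  0.005  1.   ]
 [ 0.     1.    -0.005]
 [-1.     0.     0.002]]
```

Emit:
servo_tool(rows=[-1, -1, -16, 0, 0, -1, -1, -32, 0, 0, -1, -1, -48, 0, 0, -1, -1, -48, 0, 0, -1, -1, -48, 0, 1, -1, -1, -48, 0, 1, -1, -1, -48, 0, 1, -1, -1, -48, 0, 1, -1, -1, -48, 0, 1, -1, -1, -48, 0, 1], force=60)

```text
time_s: 5.17
tool_pos: [0.5506, -0.3817, 0.1322]
tool_rot: [-24.9, 89.9, -25.3]
force: [-0.3, 0.1, -0.5]
grip_width: 0.0553
```

Emit:
servo_tool(rows=[0, 0, 0, 0, 1, 0, 0, 0, 0, 1, 0, 0, 0, 0, 1])

```text
time_s: 5.42
tool_pos: [0.5504, -0.3815, 0.1315]
tool_rot: [-176.8, 90.0, -177.2]
force: [-0.4, 0.2, -0.1]
grip_width: 0.0349
```

Emit:
servo_tool(rows=[0, 0, 0, 0, 1, 0, 0, 0, 0, 1, 0, 0, 0, 0, 1, 0, 0, 0, 0, 1, 0, 0, 0, 0, 1])

```text
time_s: 5.83
tool_pos: [0.5506, -0.3815, 0.1316]
tool_rot: [-17.0, 90.0, -17.4]
force: [0.6, -1.0, -0.6]
grip_width: 0.0208
```

Emit:
servo_tool(rows=[0, 0, 10, 0, 1, 0, 0, 30, 0, 1, 0, 0, 55, 0, 1, 0, 0, 80, 0, 1, 0, 0, 105, 0, 1, 0, 0, 130, 0, 1, 0, 0, 150, 0, 1, 0, 0, 150, 0, 1])

```text
time_s: 6.5
tool_pos: [0.5513, -0.3833, 0.2871]
tool_rot: [-33.2, 89.6, -33.7]
force: [0.1, -0.3, -0.5]
grip_width: 0.021
```

```bash
python3 - <<'E'
from h import *
o=get_obs();print({k:np.round(v,4) for k,v in o.items() if k in('time_s','qpos','tool_pos','tool_rot','force','wrist_torque','grip_width')})
p=read_camera('side');cv2.imwrite('pics/s2.png',cv2.resize(p['frame'][60:220,340:540],None,fx=4,fy=4,interpolation=2))
E
```

```text
{'time_s': np.float64(6.5), 'qpos': array([-2.34000e-02,  2.40938e+01,  4.59107e+01,  7.67907e+01,
       -1.71721e+01,  8.56826e+01,  4.40339e+01]), 'tool_pos': array([ 0.5513, -0.3833,  0.2871]), 'tool_rot': array([-33.2161,  89.5697, -33.6615]), 'force': array([ 0.0968, -0.2841, -0.5022]), 'wrist_torque': array([-0.1351,  0.0324,  0.0576]), 'grip_width': np.float64(0.021)}
```

View pics/s2.png

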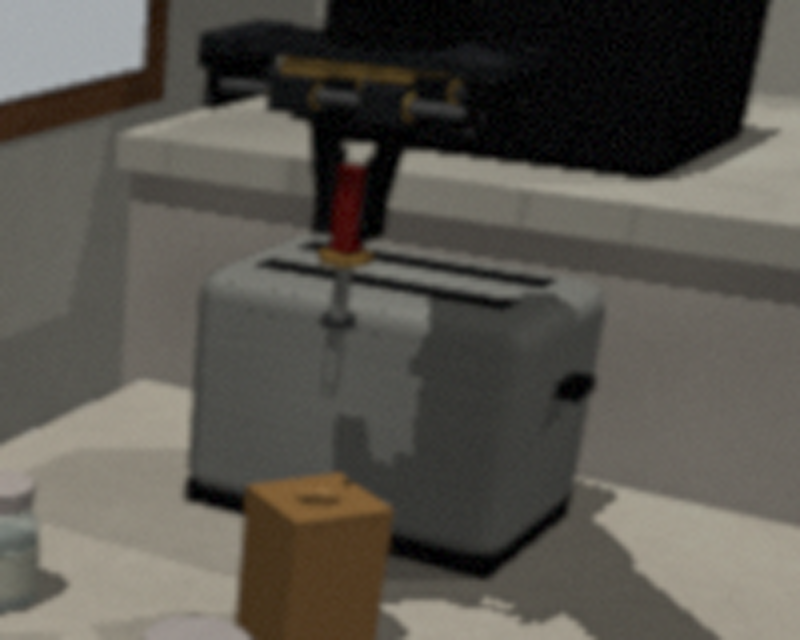

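Emit:
servo_tool(rows=[-3, 20, 0, 0, 1, -7, 55, 0, 0, 1, -13, 93, 0, 0, 1, -19, 131, 0, 0, 1, -25, 169, 0, 0, 1, -31, 207, 0, 0, 1, -37, 245, 0, 0, 1, -43, 283, 0, 0, 1, -49, 321, 0, 0, 1, -55, 359, 0, 0, 1])

```text
time_s: 7.38
tool_pos: [0.4937, -0.0207, 0.2802]
tool_rot: [-176.1, 89.9, -176.5]
force: [1.1, 1.4, -1.3]
grip_width: 0.0208
```

Emit:
servo_tool(rows=[-6, 38, 0, 0, 1, -9, 60, 0, 0, 1, -10, 71, 0, 0, 1, -10, 71, 0, 0, 1, -10, 71, 0, 0, 1, -10, 71, 0, 0, 1, -10, 71, 0, 0, 1, -10, 71, 0, 0, 1])

```text
time_s: 8.05
tool_pos: [0.4856, 0.0466, 0.2815]
tool_rot: [-95.4, 90.0, -96.0]
force: [0.2, 0.6, -2.0]
grip_width: 0.0208
```

```bash
cat > look.py <<'E'
from h import *
import sys,pickle
o=get_obs();print({k:np.round(v,4) for k,v in o.items() if k in('time_s','qpos','tool_pos','tool_rot','force','wrist_torque','grip_width')})
k=sys.argv[1]
p=read_camera('side');cv2.imwrite(f'pics/s{k}.png',cv2.resize(p['frame'][120:320,240:440],None,fx=3,fy=3,interpolation=2))
pickle.dump(p,open(f's{k}.pkl','wb'))
q=read_camera('top');cv2.imwrite(f'pics/t{k}.png',cv2.resize(q['frame'][220:340,240:400],None,fx=5,fy=5,interpolation=2))
pickle.dump(q,open(f't{k}.pkl','wb'))
E
python3 look.py 3
```

```text
{'time_s': np.float64(8.05), 'qpos': array([-38.3183,  -3.9471,  28.4774, 102.0655,   1.9194,  81.4148,
       -10.7916]), 'tool_pos': array([0.4856, 0.0466, 0.2815]), 'tool_rot': array([-95.4413,  89.9822, -96.0483]), 'force': array([ 0.156 ,  0.5885, -2.037 ]), 'wrist_torque': array([-0.1047,  0.0063, -0.0008]), 'grip_width': np.float64(0.0208)}
```

View pics/s3.png

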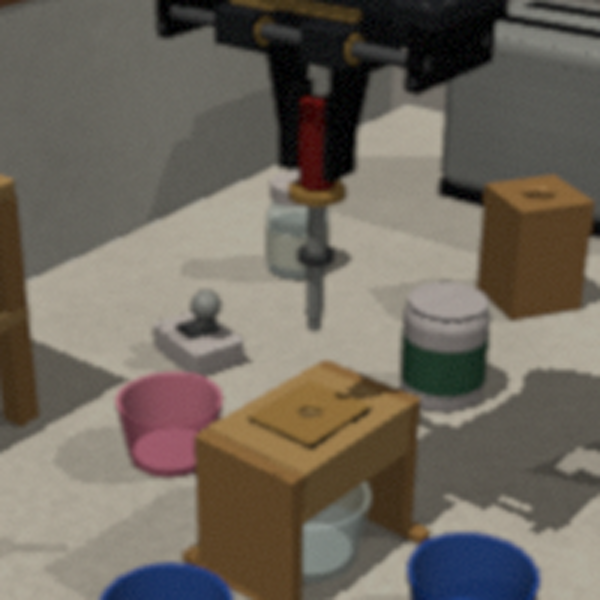

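View pics/t3.png

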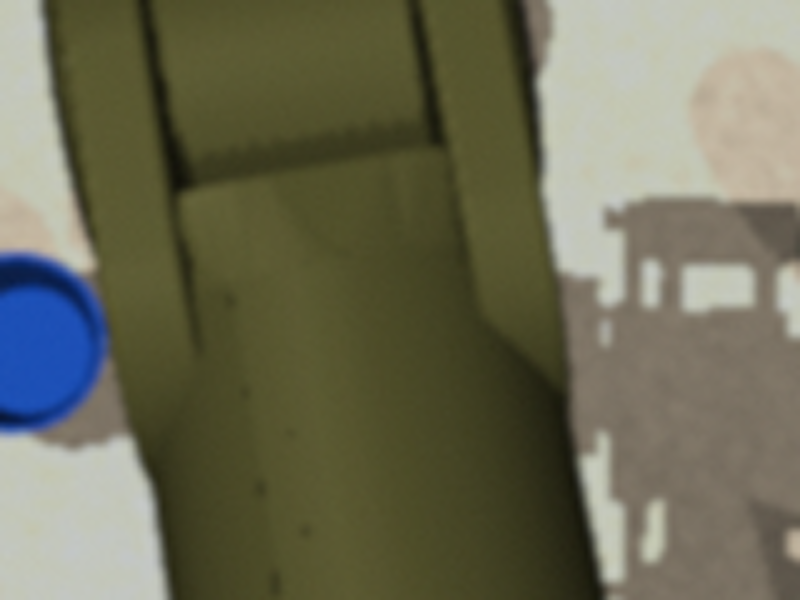

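```bash
cat > axis.py <<'E'
from h import *
import sys,pickle
def axis(p,x0=.486,y0=.049,zlo=.118,zhi=.33,verbose=1):
    w=cloud(p);T=p['cam_to_world'];K=p['intrinsics']
    f=p['frame'].astype(int)
    red=(f[...,2]>70)&(f[...,1]<60)&(f[...,0]<60)
    m=(np.hypot(w[...,0]-x0,w[...,1]-y0)<.03)&(w[...,2]>zlo)
    out=[]
    for v in range(480):
        us=np.nonzero(m[v])[0]
        if len(us)<3: continue
        d=np.median(p['range_z'][v,us]);wm=len(us)*d/K[0,0]*1000
        uc=(us.min()+us.max())/2
        P=world(p,np.array(uc),np.array(v),np.array(np.min(p['range_z'][v,us])))
        out.append((v,uc,wm,d,*P,red[v,us].mean()))
    return np.array(out)
if __name__=='__main__':
    p=pickle.load(open(sys.argv[1],'rb'))
    np.set_printoptions(suppress=True,precision=4,linewidth=150)
    print(axis(p))
E
python3 axis.py s3.pkl
```

```text
[[ 45.     345.5     12.8429 ...   0.0737   0.4788   0.    ]
 [ 56.     331.      13.1322 ...   0.081    0.4638   0.    ]
 [ 57.     343.5     43.2988 ...   0.0757   0.4632   0.    ]
 ...
 [227.     344.       9.114  ...   0.0499   0.1744   0.    ]
 [228.     344.       9.0824 ...   0.0503   0.1726   0.    ]
 [229.     344.       9.1191 ...   0.0494   0.1701   0.    ]]
```

```bash
python3 - <<'E'
import pickle;from axis import *
p=pickle.load(open('s3.pkl','rb'));a=axis(p)
for r in a[(a[:,0]>150)]:
    print('%d u%.1f w%.1f d%.4f  %.4f %.4f %.4f red%.1f'%tuple(r))
E
```

```text
151 u346.0 w44.5 d0.7165  0.4710 0.0662 0.3227 red0.0
152 u346.0 w51.7 d0.7254  0.4721 0.0647 0.3204 red0.0
153 u345.5 w49.9 d0.7234  0.4723 0.0657 0.3190 red0.2
154 u345.5 w47.9 d0.7191  0.4722 0.0658 0.3174 red0.1
155 u345.5 w47.9 d0.7186  0.4724 0.0655 0.3156 red0.0
156 u345.5 w49.6 d0.7194  0.4732 0.0643 0.3134 red0.0
157 u346.0 w48.0 d0.7199  0.4718 0.0649 0.3122 red0.0
158 u345.5 w46.3 d0.7195  0.4730 0.0644 0.3101 red0.0
159 u345.5 w46.4 d0.7212  0.4731 0.0643 0.3084 red0.0
160 u345.5 w46.5 d0.7230  0.4727 0.0648 0.3069 red0.0
161 u345.5 w46.6 d0.7239  0.4727 0.0648 0.3053 red0.0
162 u345.0 w44.9 d0.7241  0.4738 0.0646 0.3033 red0.1
163 u345.5 w43.3 d0.7249  0.4739 0.0629 0.3011 red0.1
164 u345.5 w43.5 d0.7276  0.4729 0.0643 0.3000 red0.1
165 u345.5 w43.4 d0.7266  0.4733 0.0637 0.2980 red0.2
166 u345.5 w43.6 d0.7291  0.4738 0.0629 0.2960 red0.2
167 u345.5 w43.6 d0.7293  0.4750 0.0612 0.2935 red0.2
168 u345.5 w43.6 d0.7299  0.4729 0.0640 0.2930 red0.1
169 u345.5 w43.7 d0.7305  0.4737 0.0629 0.2908 red0.1
170 u345.5 w43.8 d0.7324  0.4735 0.0631 0.2892 red0.1
171 u345.5 w43.8 d0.
[... 2458 characters left out ...]
d0.0
217 u344.5 w10.8 d0.7806  0.4830 0.0501 0.1950 red0.0
218 u344.5 w10.8 d0.7808  0.4826 0.0507 0.1933 red0.0
219 u344.5 w10.8 d0.7821  0.4826 0.0505 0.1912 red0.0
220 u344.5 w10.8 d0.7840  0.4835 0.0493 0.1885 red0.0
221 u344.5 w10.8 d0.7824  0.4821 0.0511 0.1876 red0.0
222 u344.5 w10.8 d0.7861  0.4820 0.0512 0.1857 red0.0
223 u344.5 w10.8 d0.7857  0.4825 0.0504 0.1832 red0.0
224 u344.0 w9.1 d0.7880  0.4841 0.0497 0.1804 red0.0
225 u344.0 w9.1 d0.7889  0.4840 0.0498 0.1784 red0.0
226 u344.0 w9.1 d0.7898  0.4835 0.0504 0.1768 red0.0
227 u344.0 w9.1 d0.7928  0.4839 0.0499 0.1744 red0.0
228 u344.0 w9.1 d0.7901  0.4835 0.0503 0.1726 red0.0
229 u344.0 w9.1 d0.7933  0.4841 0.0494 0.1701 red0.0
```

```bash
python3 - <<'E'
import pickle;from axis import *
p=pickle.load(open('s3.pkl','rb'));q=pickle.load(open('side0.pkl','rb'))
for c in(p,q):
    g=c['frame'].sum(2).astype(float);s=g[253:262,336:352];s=np.clip(290-s,0,60)
    v,u=np.mgrid[253:262,336:352];s[s<12]=0
    uc,vc=(s*u).sum()/s.sum(),(s*v).sum()/s.sum();print(uc,vc,onplane(c,uc,vc,.11))
    ys,xs=np.nonzero(s>0);print(xs.min()+336,xs.max()+336,ys.min()+253,ys.max()+253, onplane(c,(xs.min()+xs.max())/2+336,(ys.min()+ys.max())/2+253,.11))
a=axis(p);T=p['cam_to_world']
h=T[:2,2]/np.hypot(*T[:2,2])
for lo,hi in((189,200),(209,223)):
    b=a[(a[:,0]>=lo)&(a[:,0]<=hi)]
    P=[]
    for r in b:
        us=int(r[1]);d=np.median(p['range_z'][int(r[0]),us-1:us+2])
        P.append(world(p,np.array(r[1]),np.array(r[0]),np.array(d)))
    P=np.array(P);P[:,:2]+=h*.0053; print(P.mean(0),P.std(0))
E
```

```text
342.33129770992366 256.6641221374046 [0.48683446 0.04930862 0.11      ]
339 346 255 258 [0.48693604 0.04863166 0.11      ]
342.6437125748503 256.6497005988024 [0.48639914 0.04890344 0.11      ]
339 347 255 258 [0.48618922 0.04805046 0.11      ]
[0.48752747 0.04561783 0.2380557 ] [0.00042274 0.00062853 0.00659679]
[0.48687181 0.04529284 0.19647191] [0.00050318 0.00062964 0.00850857]
```

Emit:
servo_tool(rows=[0, 3, -15, 0, 1, 0, 3, -30, 0, 1, 0, 3, -45, 0, 1, 0, 3, -45, 0, 1, 0, 3, -45, 0, 1, 0, 3, -45, 0, 1])

```text
time_s: 8.65
tool_pos: [0.4859, 0.0513, 0.2375]
tool_rot: [8.8, 89.9, 8.3]
force: [-0.1, 0.6, -1.9]
grip_width: 0.021
```

```bash
python3 look.py 4; python3 - <<'E'
import pickle;from axis import *
p=pickle.load(open('s4.pkl','rb'))
cv2.imwrite('pics/s4z.png',cv2.resize(p['frame'][200:280,300:400],None,fx=8,fy=7,interpolation=2))
a=axis(p,y0=.05);T=p['cam_to_world'];print(a[-6:,[0,1,2]],a[-6:,6])
h=T[:2,2]/np.hypot(*T[:2,2])
for zl,zh in((.17,.2),(.122,.16)):
    P=[]
    for r in a:
        if abs(r[2]-10.7)>.7: continue
        us=int(r[1]);d=np.median(p['range_z'][int(r[0]),us-1:us+2])
        X=world(p,np.array(r[1]),np.array(r[0]),np.array(d))
        if zl<X[2]<zh:P.append(X)
    P=np.array(P);P[:,:2]+=h*.0053; print(len(P),P.mean(0),P.std(0))
E
```

```text
{'time_s': np.float64(8.65), 'qpos': array([-38.3129,  -2.6282,  28.5324, 105.9977,   1.294 ,  76.2433,
       -10.5607]), 'tool_pos': array([0.4859, 0.0513, 0.2375]), 'tool_rot': array([ 8.7864, 89.9283,  8.3377]), 'force': array([-0.1226,  0.5575, -1.8832]), 'wrist_torque': array([-0.0949,  0.0442, -0.0228]), 'grip_width': np.float64(0.021)}
[[246.         342.           9.26684048]
 [247.         342.           9.27189214]
 [248.         342.           9.3004086 ]
 [249.         342.           9.31591001]
 [250.         342.           9.33797047]
 [251.         342.           5.59081824]] [0.13629369 0.13509622 0.13209206 0.13058326 0.12753517 0.12587208]
9 [0.48761163 0.05021905 0.19222419] [0.00039635 0.00049377 0.00503856]
8 [0.48721235 0.0496909  0.15016148] [0.00035272 0.00050963 0.00489682]
```

View pics/s4z.png

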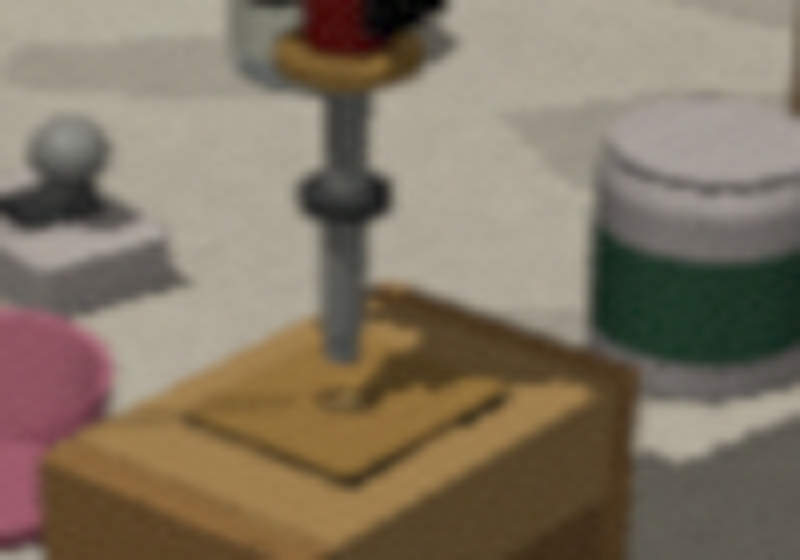

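Emit:
servo_tool(rows=[-0.5, -1, -5, 0, 1, -0.5, -1, -10, 0, 1, -0.5, -1, -12, 0, 1, -0.5, -1, -14, 0, 1, -0.5, -1, -16, 0, 1, -0.5, -1, -18, 0, 1, -0.5, -1, -18, 0, 1, -0.5, -1, -18, 0, 1])

```text
time_s: 9.42
tool_pos: [0.4849, 0.0503, 0.2185]
tool_rot: [-84.3, 90.0, -84.8]
force: [0.3, -0.7, -1.7]
grip_width: 0.021
```

```bash
python3 - <<'E'
from h import *
o=get_obs();print({k:np.round(v,4) for k,v in o.items() if k in('time_s','tool_pos','force','wrist_torque','grip_width')})
p=read_camera('side');cv2.imwrite('pics/s5.png',cv2.resize(p['frame'][200:280,300:400],None,fx=8,fy=7,interpolation=2))
E
```

```text
{'time_s': np.float64(9.4167), 'tool_pos': array([0.4849, 0.0503, 0.2185]), 'force': array([ 0.286 , -0.735 , -1.6599]), 'wrist_torque': array([-0.2077,  0.0243,  0.0489]), 'grip_width': np.float64(0.021)}
```

View pics/s5.png

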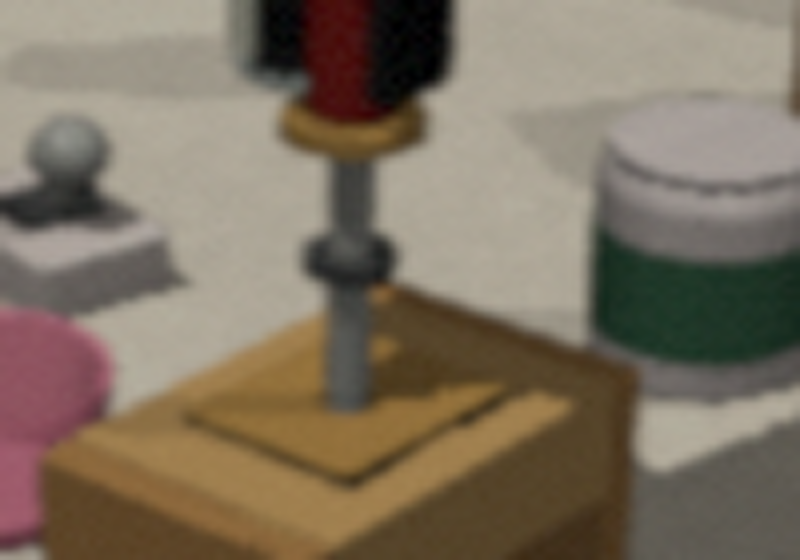

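Emit:
servo_tool(rows=[0, 0, -1, 0, 1, 0, 0, -2, 0, 1, 0, 0, -3, 0, 1, 0, 0, -3, 0, 1, 0, 0, -3, 0, 1])

```text
time_s: 9.88
tool_pos: [0.4849, 0.0504, 0.2155]
tool_rot: [-61.0, 90.0, -61.5]
force: [0.4, -1.1, -1.9]
grip_width: 0.0208
```

Emit:
servo_tool(rows=[0, 0, -1, 0, 1, 0, 0, -2, 0, 1, 0, 0, -2, 0, 1, 0, 0, -2, 0, 1])

```text
time_s: 10.22
tool_pos: [0.4849, 0.0504, 0.2135]
tool_rot: [-67.5, 90.0, -67.9]
force: [0.1, -0.5, -2.8]
grip_width: 0.0208
```

Emit:
servo_tool(rows=[0, 0, -1, 0, 1, 0, 0, -2, 0, 1, 0, 0, -2, 0, 1, 0, 0, -2, 0, 1])

```text
time_s: 10.55
tool_pos: [0.485, 0.0504, 0.2116]
tool_rot: [-12.9, 90.0, -13.4]
force: [0.8, -0.3, -1.7]
grip_width: 0.0208
```

Emit:
servo_tool(rows=[0, 0, -1, 0, 1, 0, 0, -2, 0, 1, 0, 0, -2, 0, 1, 0, 0, -2, 0, 1])

```text
time_s: 10.88
tool_pos: [0.4856, 0.0502, 0.2101]
tool_rot: [-3.1, 89.9, -3.5]
force: [1.0, -1.6, 2.0]
grip_width: 0.0209
```

Emit:
servo_tool(rows=[0, 0, -1, 0, 1, 0, 0, -2, 0, 1, 0, 0, -2, 0, 1, 0, 0, -2, 0, 1])

```text
time_s: 11.22
tool_pos: [0.4858, 0.0502, 0.209]
tool_rot: [6.9, 89.9, 6.5]
force: [0.3, -1.5, 8.7]
grip_width: 0.021
```

Emit:
servo_tool(rows=[0, 0, -1, 0, 1, 0, 0, -1, 0, 1, 0, 0, -1, 0, 1])

```text
time_s: 11.47
tool_pos: [0.4857, 0.0501, 0.2077]
tool_rot: [1.7, 89.9, 1.2]
force: [1.5, -1.2, 6.0]
grip_width: 0.0209
```

Emit:
servo_tool(rows=[0, 0, -1, 0, 1, 0, 0, -1, 0, 1, 0, 0, -1, 0, 1])

```text
time_s: 11.72
tool_pos: [0.4856, 0.0501, 0.2063]
tool_rot: [-2.9, 89.9, -3.3]
force: [0.6, -1.9, 4.7]
grip_width: 0.0206
```

Emit:
servo_tool(rows=[0, 0, -1, 0, 1, 0, 0, -2, 0, 1, 0, 0, -3, 0, 1, 0, 0, -3, 0, 1])

```text
time_s: 12.05
tool_pos: [0.4857, 0.0501, 0.2034]
tool_rot: [-4.7, 89.9, -5.1]
force: [-0.0, -2.9, 5.7]
grip_width: 0.0211
```

Emit:
servo_tool(rows=[0, 0, -1, 0, 1, 0, 0, -2, 0, 1, 0, 0, -3, 0, 1, 0, 0, -3, 0, 1])

```text
time_s: 12.38
tool_pos: [0.4857, 0.0501, 0.2004]
tool_rot: [-4.3, 89.9, -4.8]
force: [1.0, -2.0, 5.7]
grip_width: 0.0211
```

Emit:
servo_tool(rows=[0, 0, -1, 0, 1, 0, 0, -2, 0, 1, 0, 0, -3, 0, 1, 0, 0, -3, 0, 1])

```text
time_s: 12.72
tool_pos: [0.4856, 0.05, 0.1973]
tool_rot: [-6.7, 89.9, -7.1]
force: [0.0, -2.1, 4.3]
grip_width: 0.0211
```

Sliding steadily at about 7 N net; carrying on.

Emit:
servo_tool(rows=[0, 0, -1, 0, 1, 0, 0, -2, 0, 1, 0, 0, -3, 0, 1, 0, 0, -4, 0, 1, 0, 0, -5, 0, 1, 0, 0, -5, 0, 1])

```text
time_s: 13.22
tool_pos: [0.4857, 0.05, 0.1924]
tool_rot: [-7.6, 89.9, -8.0]
force: [1.4, -2.6, 5.6]
grip_width: 0.0208
```

Emit:
servo_tool(rows=[0, 0, -1, 0, 1, 0, 0, -2, 0, 1, 0, 0, -3, 0, 1, 0, 0, -4, 0, 1, 0, 0, -5, 0, 1, 0, 0, -5, 0, 1])

```text
time_s: 13.72
tool_pos: [0.4857, 0.05, 0.1873]
tool_rot: [-10.0, 89.9, -10.4]
force: [1.3, -3.3, 4.2]
grip_width: 0.0206
```

Emit:
servo_tool(rows=[0, 0, -1, 0, 1, 0, 0, -2, 0, 1, 0, 0, -3, 0, 1, 0, 0, -4, 0, 1, 0, 0, -5, 0, 1, 0, 0, -5, 0, 1])

```text
time_s: 14.22
tool_pos: [0.4855, 0.0499, 0.1818]
tool_rot: [-19.7, 89.9, -20.1]
force: [1.7, -1.8, 2.6]
grip_width: 0.0208
```

```bash
python3 look.py 6
```

```text
{'time_s': np.float64(14.2167), 'qpos': array([-37.9183,  -0.2789,  29.0457, 110.5112,   0.1933,  69.6501,
        -9.3817]), 'tool_pos': array([0.4855, 0.0499, 0.1818]), 'tool_rot': array([-19.6858,  89.9056, -20.1277]), 'force': array([ 1.6786, -1.8282,  2.5861]), 'wrist_torque': array([-0.8384, -0.4946,  0.0029]), 'grip_width': np.float64(0.0208)}
```

View pics/s6.png

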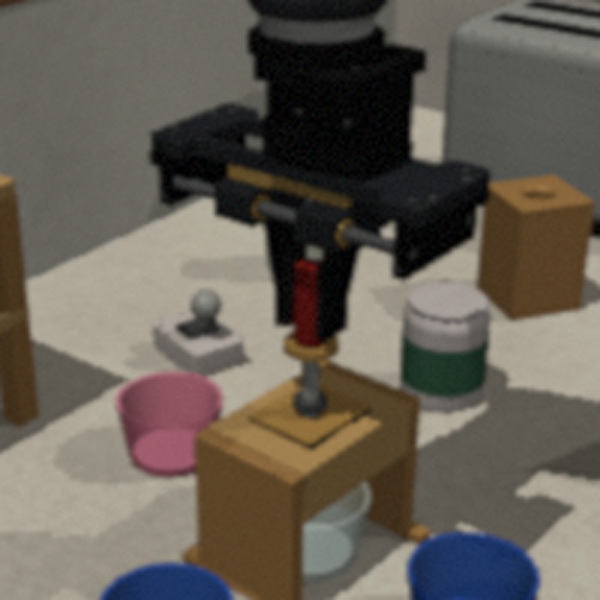

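Emit:
servo_tool(rows=[0, 0, -1, 0, 1, 0, 0, -2, 0, 1, 0, 0, -2, 0, 1, 0, 0, -2, 0, 1])

```text
time_s: 14.65
tool_pos: [0.4853, 0.05, 0.1795]
tool_rot: [-28.8, 89.9, -29.2]
force: [3.8, -2.9, 1.1]
grip_width: 0.0209
```

Emit:
servo_tool(rows=[0, 0, -1, 0, 1, 0, 0, -1, 0, 1, 0, 0, -1, 0, 1])

```text
time_s: 14.9
tool_pos: [0.4853, 0.05, 0.1784]
tool_rot: [-40.2, 89.9, -40.6]
force: [3.6, -2.9, 0.2]
grip_width: 0.0208
```

Emit:
servo_tool(rows=[0, 0, -1, 0, 1, 0, 0, -1, 0, 1, 0, 0, -1, 0, 1])

```text
time_s: 15.15
tool_pos: [0.4853, 0.05, 0.1774]
tool_rot: [-41.3, 89.9, -41.7]
force: [4.1, -3.4, 0.8]
grip_width: 0.021
```

```bash
python3 look.py 7
```

```text
{'time_s': np.float64(15.15), 'qpos': array([-3.78929e+01, -4.10000e-02,  2.90687e+01,  1.10839e+02,
        7.60000e-02,  6.91547e+01, -9.28190e+00]), 'tool_pos': array([0.4853, 0.05  , 0.1774]), 'tool_rot': array([-41.2814,  89.9338, -41.7122]), 'force': array([ 4.1147, -3.3978,  0.8456]), 'wrist_torque': array([-1.2545, -1.0298, -0.004 ]), 'grip_width': np.float64(0.021)}
```

View pics/s7.png

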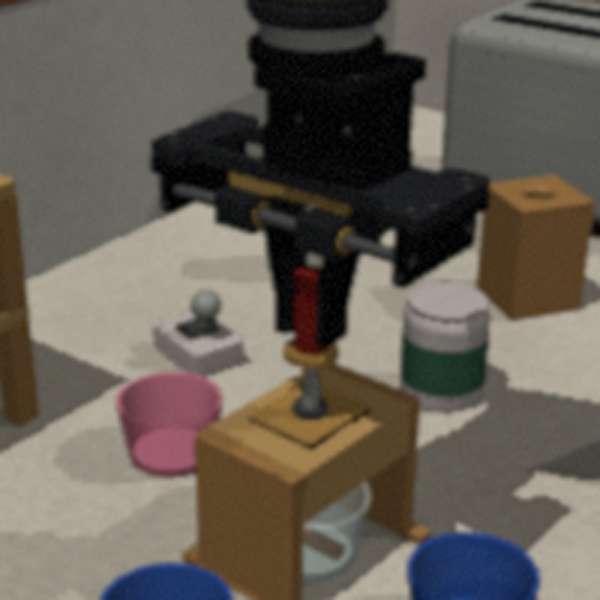

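```bash
python3 - <<'E'
from h import *
import pickle
p=pickle.load(open('s7.pkl','rb'));cv2.imwrite('pics/s7z.png',cv2.resize(p['frame'][240:320,300:400],None,fx=8,fy=7,interpolation=2))
w=cloud(p);f=p['frame'].astype(int)
print(cut_out('pin_center',p) and [(r['score'],r['extent']) for r in cut_out('pin_center',p)])
for v in range(292,312,2):print([tuple(f[v,u]) for u in range(340,360,3)], w[v,349].round(3))
E
```

```text
[]
[(np.int64(36), np.int64(63), np.int64(82)), (np.int64(59), np.int64(78), np.int64(90)), (np.int64(103), np.int64(110), np.int64(107)), (np.int64(108), np.int64(113), np.int64(108)), (np.int64(105), np.int64(111), np.int64(106)), (np.int64(111), np.int64(115), np.int64(110)), (np.int64(111), np.int64(116), np.int64(109))] [0.488 0.022 0.012]
[(np.int64(44), np.int64(67), np.int64(84)), (np.int64(122), np.int64(130), np.int64(124)), (np.int64(131), np.int64(136), np.int64(130)), (np.int64(124), np.int64(128), np.int64(123)), (np.int64(124), np.int64(128), np.int64(121)), (np.int64(117), np.int64(120), np.int64(113)), (np.int64(94), np.int64(97), np.int64(91))] [0.488 0.023 0.007]
[(np.int64(48), np.int64(69), np.int64(86)), (np.int64(108), np.int64(117), np.int64(122)), (np.int64(135), np.int64(141), np.int64(134)), (np.int64(140), np.int64(145), np.int64(136)), (np.int64(124), np.int64(127), np.int64(120)), (np.int64(103), np.int64(106), np.int64(101)), (np.int64(88), np.int64(92), np.int64(87))] [0.452 0.074 0.048]
[(np.int64(41), np.int64(64), np.int64(82)), (np.int64(68), np.in
[... 1602 characters left out ...]
 [0.455 0.069 0.02 ]
[(np.int64(68), np.int64(84), np.int64(92)), (np.int64(133), np.int64(139), np.int64(129)), (np.int64(132), np.int64(138), np.int64(128)), (np.int64(133), np.int64(138), np.int64(129)), (np.int64(126), np.int64(130), np.int64(122)), (np.int64(84), np.int64(88), np.int64(84)), (np.int64(85), np.int64(94), np.int64(96))] [0.456 0.067 0.014]
[(np.int64(64), np.int64(80), np.int64(89)), (np.int64(128), np.int64(134), np.int64(125)), (np.int64(127), np.int64(133), np.int64(125)), (np.int64(111), np.int64(115), np.int64(109)), (np.int64(87), np.int64(92), np.int64(87)), (np.int64(83), np.int64(87), np.int64(88)), (np.int64(88), np.int64(96), np.int64(100))] [0.455 0.069 0.011]
```

View pics/s7z.png

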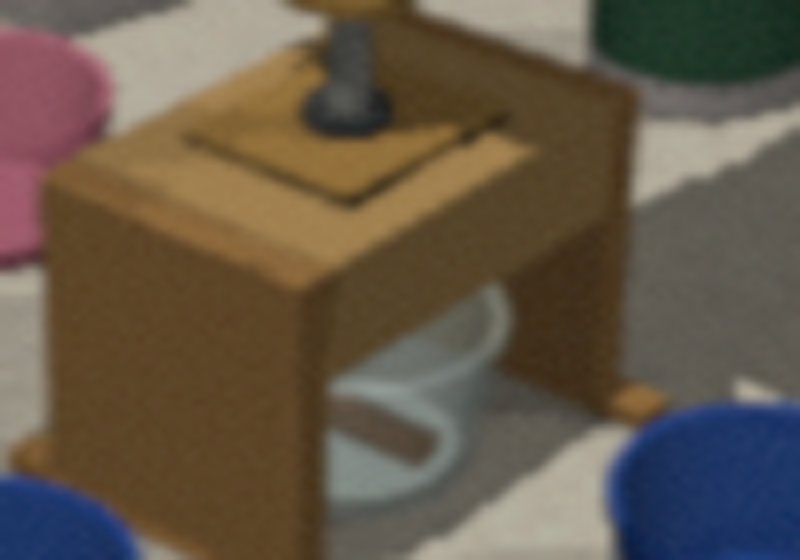

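Emit:
servo_tool(rows=[0, 0, 0, 0, 1, 0, 0, 0, 0, 1, 0, 0, 0, 0, 1, 0, 0, 0, 0, 1])

```text
time_s: 15.63
tool_pos: [0.4853, 0.05, 0.1774]
tool_rot: [-37.9, 89.9, -38.3]
force: [4.1, -4.4, 0.9]
grip_width: 0.0209
```

Emit:
servo_tool(rows=[0, 0, 6, 0, 1, 0, 0, 14, 0, 1, 0, 0, 22, 0, 1, 0, 0, 30, 0, 1, 0, 0, 38, 0, 1, 0, 0, 46, 0, 1, 0, 0, 56, 0, 1, 0, 0, 75, 0, 1, 0, 0, 95, 0, 1, 0, 0, 105, 0, 1])

```text
time_s: 16.47
tool_pos: [0.4846, 0.0517, 0.2848]
tool_rot: [83.4, 89.9, 83.0]
force: [0.7, -0.5, -1.8]
grip_width: 0.021
```

```bash
python3 look.py 8; python3 - <<'E'
from h import *
import pickle
p=pickle.load(open('s8.pkl','rb'));cv2.imwrite('pics/s8z.png',cv2.resize(p['frame'][140:320,290:420],None,fx=4.5,fy=3.3,interpolation=2))
E
```

```text
{'time_s': np.float64(16.4667), 'qpos': array([-38.5773,  -4.0931,  28.1708, 101.8282,   1.8233,  81.7458,
       -11.0871]), 'tool_pos': array([0.4846, 0.0517, 0.2848]), 'tool_rot': array([83.3821, 89.8673, 83.0229]), 'force': array([ 0.6851, -0.4808, -1.7705]), 'wrist_torque': array([-0.116 ,  0.0006, -0.0331]), 'grip_width': np.float64(0.021)}
```

View pics/s8z.png

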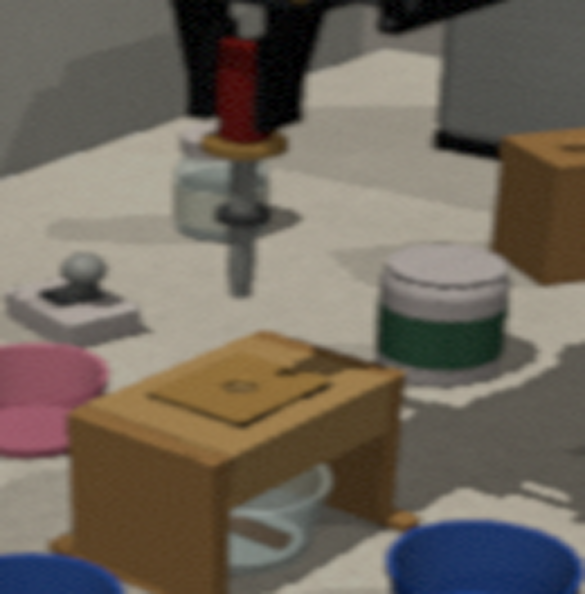

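Emit:
servo_tool(rows=[3, -20, 5, 0, 1, 8, -55, 5, 0, 1, 14, -93, 5, 0, 1, 20, -131, 5, 0, 1, 26, -169, 5, 0, 1, 32, -207, 5, 0, 1, 38, -245, 5, 0, 1, 44, -283, 5, 0, 1, 50, -321, 5, 0, 1, 56, -359, 5, 0, 1])

```text
time_s: 17.4
tool_pos: [0.5407, -0.309, 0.2859]
tool_rot: [129.9, 89.8, 129.6]
force: [0.3, 0.6, -1.5]
grip_width: 0.0208
```

Emit:
servo_tool(rows=[4, -30, 0, 0, 1, 8, -55, 0, 0, 1, 10, -68, 0, 0, 1, 10, -73, 0, 0, 1, 10, -73, 0, 0, 1, 10, -73, 0, 0, 1, 10, -73, 0, 0, 1, 10, -73, 0, 0, 1])

```text
time_s: 18.07
tool_pos: [0.5516, -0.3797, 0.2876]
tool_rot: [63.5, 89.9, 63.2]
force: [0.1, 0.5, -1.7]
grip_width: 0.0211
```

```bash
python3 - <<'E'
import pickle;from axis import *
o=get_obs();print({k:np.round(v,4) for k,v in o.items() if k in('time_s','tool_pos','force','wrist_torque','grip_width','qpos')})
p=read_camera('side');cv2.imwrite('pics/s9.png',cv2.resize(p['frame'][70:230,360:490],None,fx=5,fy=3.75,interpolation=2))
a=axis(p,x0=.551,y0=-.381);T=p['cam_to_world']
h=T[:2,2]/np.hypot(*T[:2,2])
P=[]
for r in a:
    if abs(r[2]-10.5)>1.6: continue
    us=int(r[1]);d=np.median(p['range_z'][int(r[0]),us-1:us+2])
    X=world(p,np.array(r[1]),np.array(r[0]),np.array(d))
    if .15<X[2]<.26: P.append(X)
P=np.array(P);P[:,:2]+=h*.0053
print(P[:,2].min(),P[:,2].max(),P.mean(0),P.std(0)); print(np.polyfit(P[:,2],P[:,0],1),np.polyfit(P[:,2],P[:,1],1))
# hole dark ellipse
g=p['frame'].sum(2);np.set_printoptions(linewidth=200);print(g[176:192,404:434])
w=cloud(p);m=(w[...,2]>.101)&(w[...,2]<.109)&(np.hypot(w[...,0]-.55,w[...,1]+.38)<.06)
print(cv2.minAreaRect((w[m][:,:2]*1000).astype(np.float32)))
E
```

```text
{'time_s': np.float64(18.0667), 'qpos': array([ -1.6989,  24.8898,  48.4273,  76.6407, -18.475 ,  86.4666,
        44.8483]), 'tool_pos': array([ 0.5516, -0.3797,  0.2876]), 'force': array([ 0.1201,  0.4568, -1.7137]), 'wrist_torque': array([-0.0216,  0.062 , -0.0504]), 'grip_width': np.float64(0.0211)}
0.1818744442114809 0.2562741173587174 [ 0.55426612 -0.38036443  0.21607414] [0.00033065 0.00097075 0.02469971]
[-0.00151904  0.55459434] [-0.0040454  -0.37949032]
[[227 230 219 226 223 231 226 228 232 226 232 229 234 236 233 237 230 222 191 170 161 157 160 164 160 161 165 167 179 197]
 [225 220 223 227 232 229 224 229 226 228 227 229 226 233 231 233 238 239 205 185 179 172 165 161 163 162 168 166 167 169]
 [227 221 225 230 217 227 224 233 235 232 230 240 240 232 244 242 251 251 239 234 245 218 193 162 162 161 163 163 161 165]
 [228 227 232 225 239 240 236 250 248 250 253 256 264 272 267 270 268 271 270 273 276 257 211 169 160 161 152 169 161 163]
 [245 247 257 257 259 268 265 268 274 268 272 278 280 278 282 279 275 279 281 281 270 252 197 158 157 170 162 164 162 163]
 [262 267 278 270
[... 736 characters left out ...]
52 170 209 249 269 281 283 276 279 277 267 271 269 264 274 267 276 285 285 273 274 278 276 275 274 266 265]
 [147 151 150 145 151 169 204 235 268 275 286 281 276 279 279 278 277 273 273 275 264 265 255 252 244 230 235 222 213 210]
 [151 152 149 145 147 143 163 187 230 253 272 277 272 273 270 259 253 249 239 232 215 211 211 204 191 183 182 178 174 169]
 [148 147 143 140 144 148 146 147 177 206 234 232 226 214 212 199 204 192 193 190 175 170 172 170 172 175 171 168 164 166]
 [141 149 149 144 148 153 151 148 156 163 186 181 180 183 173 161 169 176 170 169 166 164 172 172 175 171 175 167 174 169]]
((551.708740234375, -380.71038818359375), (71.31776428222656, 73.03047943115234), 56.7504768371582)
```

View pics/s9.png

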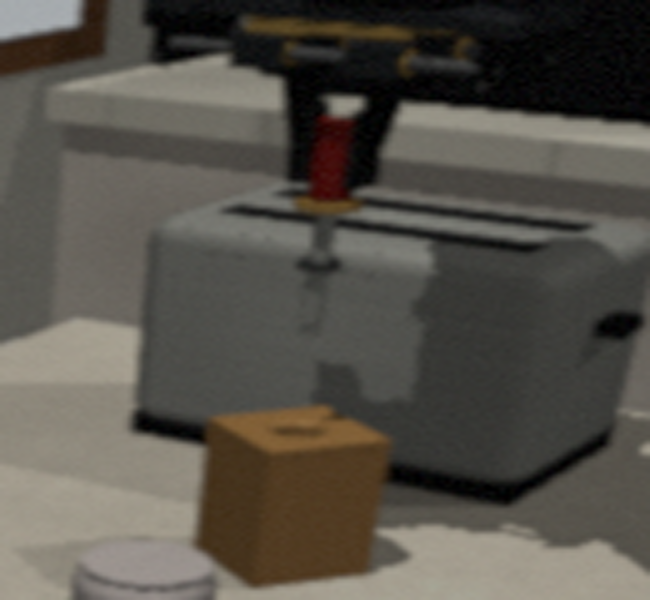

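Emit:
servo_tool(rows=[-1.5, -1, -20, 0, 1, -1.5, -1, -40, 0, 1, -1.5, -1, -60, 0, 1, -1.5, -1, -60, 0, 1, -1.5, -1, -60, 0, 1, -1.5, -1, -60, 0, 1])

```text
time_s: 18.62
tool_pos: [0.5501, -0.3824, 0.229]
tool_rot: [-25.3, 89.9, -25.7]
force: [-1.1, 0.6, -1.8]
grip_width: 0.021
```

```bash
python3 - <<'E'
import pickle;from axis import *
o=get_obs();print({k:np.round(v,4) for k,v in o.items() if k in('time_s','tool_pos','force','wrist_torque','grip_width','qpos')})
p=read_camera('side');cv2.imwrite('pics/s10.png',cv2.resize(p['frame'][120:230,370:470],None,fx=6,fy=5,interpolation=2))
a=axis(p,x0=.551,y0=-.381);T=p['cam_to_world']
h=T[:2,2]/np.hypot(*T[:2,2])
P=[]
for r in a:
    if abs(r[2]-10.5)>1.6: continue
    us=int(r[1]);d=np.median(p['range_z'][int(r[0]),us-1:us+2])
    X=world(p,np.array(r[1]),np.array(r[0]),np.array(d))
    if .118<X[2]<.196: P.append(X)
P=np.array(P);P[:,:2]+=h*.0053
print(P[:,2].min(),P[:,2].max(),P.mean(0),P.std(0)); print(np.polyfit(P[:,2],P[:,0],1),np.polyfit(P[:,2],P[:,1],1))
E
```

```text
{'time_s': np.float64(18.6167), 'qpos': array([ -1.7694,  26.1745,  47.7396,  81.9308, -19.3761,  80.2459,
        45.8755]), 'tool_pos': array([ 0.5501, -0.3824,  0.229 ]), 'force': array([-1.1163,  0.6072, -1.774 ]), 'wrist_torque': array([-0.0688,  0.0614, -0.0223]), 'grip_width': np.float64(0.021)}
0.12729259213403088 0.18975991334431153 [ 0.55303053 -0.38406329  0.15548573] [0.00088944 0.00142817 0.02221481]
[-0.01990283  0.55612514] [ 0.04743645 -0.39143898]
```

View pics/s10.png

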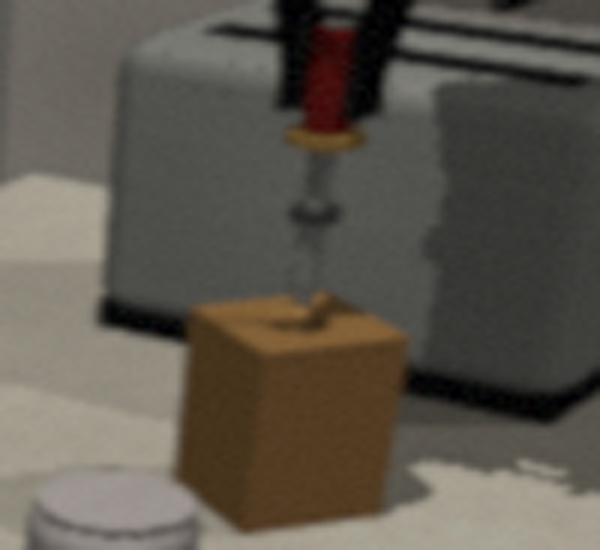

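Emit:
servo_tool(rows=[0, 1.5, -6, 0, 1, 0, 1.5, -12, 0, 1, 0, 1.5, -20, 0, 1, 0, 1.5, -20, 0, 1])

```text
time_s: 19.0
tool_pos: [0.5487, -0.3803, 0.2055]
tool_rot: [145.6, 89.8, 145.2]
force: [0.7, 0.3, -1.7]
grip_width: 0.021
```

Emit:
servo_tool(rows=[0, 0, -8, 0, 1, 0, 0, -16, 0, 1, 0, 0, -24, 0, 1, 0, 0, -32, 0, 1, 0, 0, -32, 0, 1])

```text
time_s: 19.42
tool_pos: [0.5485, -0.3802, 0.173]
tool_rot: [149.6, 89.8, 149.2]
force: [0.5, 1.5, -2.0]
grip_width: 0.0207
```

```bash
python3 - <<'E'
import pickle;from axis import *
o=get_obs();print({k:np.round(v,4) for k,v in o.items() if k in('time_s','tool_pos','force','wrist_torque','grip_width','qpos')})
p=read_camera('side');cv2.imwrite('pics/s11.png',cv2.resize(p['frame'][130:220,380:460],None,fx=8,fy=6.5,interpolation=2))
E
```

```text
{'time_s': np.float64(19.4167), 'qpos': array([ -1.5555,  28.0764,  46.6825,  86.1856, -20.7317,  74.9199,
        46.8171]), 'tool_pos': array([ 0.5485, -0.3802,  0.173 ]), 'force': array([ 0.5467,  1.5136, -1.979 ]), 'wrist_torque': array([-0.0587,  0.033 ,  0.0347]), 'grip_width': np.float64(0.0207)}
```

View pics/s11.png

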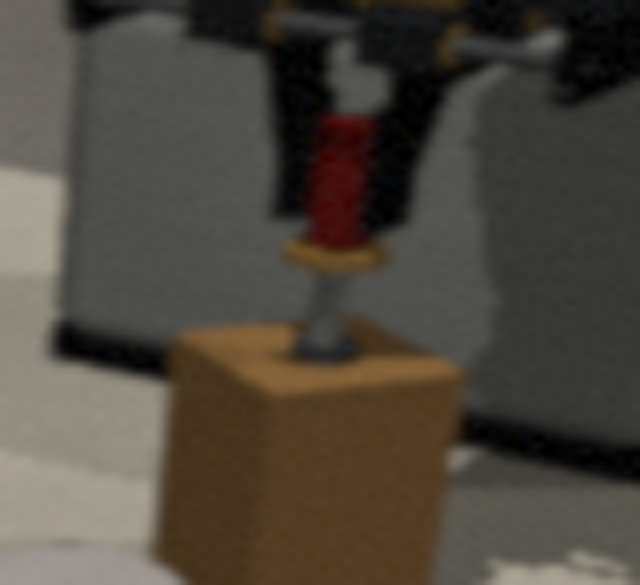

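Emit:
servo_tool(rows=[2, -1, 0, 0, 1, 2, -1, 0, 0, 1, 2, -1, -3, 0, 1, 2, -1, -6, 0, 1, 2, -1, -6, 0, 1])

```text
time_s: 19.88
tool_pos: [0.5512, -0.3818, 0.169]
tool_rot: [141.8, 90.0, 141.4]
force: [-0.9, 0.3, -0.7]
grip_width: 0.0213
```

Emit:
servo_tool(rows=[-0.5, 0, -4, 0, 1, -0.5, 0, -8, 0, 1, -0.5, 0, -8, 0, 1])

```text
time_s: 20.13
tool_pos: [0.5504, -0.3816, 0.1605]
tool_rot: [146.3, 89.9, 145.9]
force: [-0.1, 0.4, -2.0]
grip_width: 0.021
```

Emit:
servo_tool(rows=[0, 0, -4, 0, 1, 0, 0, -8, 0, 1, 0, 0, -12, 0, 1, 0, 0, -12, 0, 1])

```text
time_s: 20.47
tool_pos: [0.5505, -0.3816, 0.1484]
tool_rot: [148.9, 89.9, 148.5]
force: [-0.1, 0.1, -1.0]
grip_width: 0.0209
```

Collar is in the hole with no force. Continuing down to the flange.

Emit:
servo_tool(rows=[0, 0, -4, 0, 1, 0, 0, -8, 0, 1, 0, 0, -12, 0, 1, 0, 0, -14, 0, 1, 0, 0, -14, 0, 1])

```text
time_s: 20.88
tool_pos: [0.5506, -0.3817, 0.1348]
tool_rot: [149.9, 89.9, 149.5]
force: [-0.2, -0.2, -2.2]
grip_width: 0.021
```

Emit:
servo_tool(rows=[0, 0, -1, 0, 1, 0, 0, -2, 0, 1, 0, 0, -2, 0, 1])

```text
time_s: 21.13
tool_pos: [0.5509, -0.3821, 0.1336]
tool_rot: [-19.4, 90.0, -19.9]
force: [-0.6, -0.1, -1.9]
grip_width: 0.0207
```

Emit:
servo_tool(rows=[0, 0, -1, 0, 1, 0, 0, -1, 0, 1, 0, 0, -1, 0, 1])

```text
time_s: 21.38
tool_pos: [0.551, -0.382, 0.1326]
tool_rot: [-12.2, 90.0, -12.6]
force: [-0.1, 0.1, -1.5]
grip_width: 0.021
```

Emit:
servo_tool(rows=[0, 0, -1, 0, 1, 0, 0, -1, 0, 1, 0, 0, -1, 0, 1])

```text
time_s: 21.63
tool_pos: [0.5509, -0.382, 0.1316]
tool_rot: [-17.5, 90.0, -17.9]
force: [0.4, 0.4, -0.9]
grip_width: 0.021
```

Emit:
servo_tool(rows=[0, 0, -1, 0, 1, 0, 0, -1, 0, 1, 0, 0, -1, 0, 1])

```text
time_s: 21.88
tool_pos: [0.551, -0.3821, 0.1315]
tool_rot: [16.8, 90.0, 16.4]
force: [-2.0, 1.9, 5.2]
grip_width: 0.0208
```

Emit:
servo_tool(rows=[0, 0, 0, 0, 0.9, 0, 0, 0, 0, 0.8, 0, 0, 0, 0, 0.5, 0, 0, 0, 0, 0.3, 0, 0, 0, 0, 0, 0, 0, 0, 0, 0, 0, 0, 0, 0, 0, 0, 0, 0, 0, 0, 0, 0, 0, 0, 0], force=10)

```text
time_s: 22.63
tool_pos: [0.5509, -0.3821, 0.1305]
tool_rot: [-98.0, 90.0, -98.4]
force: [0.0, -0.7, 0.1]
grip_width: 0.0605
```

Flange seated (+7 N); fingers opening. Let them open fully, then rise.

Emit:
servo_tool(rows=[0, 0, 0, 0, 0, 0, 0, 0, 0, 0, 0, 0, 0, 0, 0, 0, 0, 10, 0, 0, 0, 0, 30, 0, 0, 0, 0, 60, 0, 0, 0, 0, 90, 0, 0, 0, 0, 120, 0, 0, 0, 0, 150, 0, 0])

```text
time_s: 23.38
tool_pos: [0.5506, -0.3822, 0.283]
tool_rot: [-32.5, 89.9, -32.9]
force: [0.2, -0.7, 0.3]
grip_width: 0.087
```

Emit:
servo_tool(rows=[0, 35, 0, 0, 0, 0, 75, 0, 0, 0, 0, 115, 0, 0, 0, 0, 150, 0, 0, 0, 0, 150, 0, 0, 0])

```text
time_s: 23.8
tool_pos: [0.5533, -0.2224, 0.2811]
tool_rot: [75.8, 89.6, 76.0]
force: [0.6, 1.4, 1.0]
grip_width: 0.0873
```

```bash
python3 - <<'E'
from axis import *
from h import *
o=get_obs();print({k:np.round(v,4) for k,v in o.items() if k in('time_s','tool_pos','force','grip_width')})
for n,b in(('side',(150,320,300,450)),('top',(180,330,270,560))):
    p=read_camera(n);cv2.imwrite(f'pics/f_{n}.png',cv2.resize(p['frame'][b[0]:b[1],b[2]:b[3]],None,fx=3.5 if n=='side' else 2.7,fy=3.5 if n=='side' else 2.7,interpolation=2))
    w=cloud(p);f=p['frame'].astype(int)
    red=(f[...,2]>90)&(f[...,1]<70)&(f[...,0]<70)&(np.hypot(w[...,0]-.551,w[...,1]+.381)<.06)&(w[...,2]>.112)
    ww=w[red];t=ww[ww[:,2]>.156];print(n,len(ww),np.percentile(ww,[2,98],axis=0).round(4).tolist(),t.mean(0).round(4),len(t))
E
```

```text
{'time_s': np.float64(23.8), 'tool_pos': array([ 0.5533, -0.2224,  0.2811]), 'force': array([0.5923, 1.3785, 0.9878]), 'grip_width': np.float64(0.0873)}Traceback (most recent call last):
  File "<stdin>", line 8, in <module>
    return _quantile_unchecked(
        a, q, axis, out, overwrite_input, method, keepdims, weights)
    return _ureduce(a,
                    func=_quantile_ureduce_func,
    ...<5 lines>...
                    overwrite_input=overwrite_input,
                    method=method)
    r = func(a, **kwargs)
    result = _quantile(arr,
                       quantiles=q,
    ...<2 lines>...
                       out=out,
                       weights=wgt)
    slices_having_nans = np.isnan(arr[-1, ...])
                                  ~~~^^^^^^^^^
IndexError: index -1 is out of bounds for axis 0 with size 0
```

View pics/f_side.png

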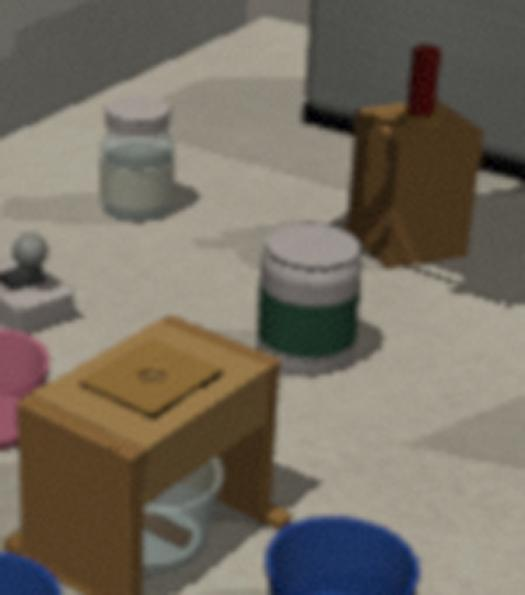

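Emit:
servo_tool(rows=[0, 30, 0, 0, 0, 0, 60, 0, 0, 0, 0, 100, 0, 0, 0, 0, 100, 0, 0, 0])

```text
time_s: 24.18
tool_pos: [0.5521, -0.1239, 0.2809]
tool_rot: [83.8, 89.7, 83.9]
force: [1.3, 0.8, 0.4]
grip_width: 0.0869
```

```bash
python3 - <<'E'
from h import *
for n,b in(('side',(150,320,300,450)),('top',(180,330,270,560))):
    p=read_camera(n);cv2.imwrite(f'pics/f_{n}.png',cv2.resize(p['frame'][b[0]:b[1],b[2]:b[3]],None,fx=3.5 if n=='side' else 2.7,fy=3.5 if n=='side' else 2.7,interpolation=2))
    w=cloud(p);f=p['frame'].astype(int)
    red=(f[...,2]>1.8*f[...,1]+20)&(f[...,1]<60)&(np.hypot(w[...,0]-.551,w[...,1]+.381)<.06)&(w[...,2]>.112)
    ww=w[red]
    if len(ww): t=ww[ww[:,2]>.156];print(n,len(ww),np.percentile(ww,[2,98],axis=0).round(4).tolist(),t.mean(0).round(4),len(t))
    for c in('cup','tea_tin','jar','teacup','sugar_pot','spoon'):print(c,[(round(r['score'],2),np.round(r['extent'],1).tolist()) for r in cut_out(c,p)[:3]])
E
```

```text
side 115 [[0.5413, -0.3814, 0.1141], [0.5548, -0.3704, 0.1619]] [ 0.5479 -0.3765  0.1596] 20
cup [(0.89, [397.9, 321.6, 45.1, 49.4]), (0.73, [353.9, 297.6, 21.5, 32.9]), (0.64, [297.8, 259.6, 32.7, 38.3])]
tea_tin [(0.95, [389.6, 235.7, 23.3, 44.7])]
jar [(0.87, [337.8, 196.0, 21.1, 33.4])]
teacup [(0.75, [240.6, 405.9, 65.8, 74.8]), (0.6, [340.6, 284.3, 82.8, 88.6])]
sugar_pot [(0.64, [175.1, 373.9, 55.1, 69.8])]
spoon [(0.81, [160.9, 448.2, 56.1, 57.7])]
top 147 [[0.5397, -0.388, 0.1196], [0.5565, -0.3699, 0.1652]] [ 0.5487 -0.3791  0.16  ] 79
cup [(0.93, [242.9, 286.0, 40.4, 35.8]), (0.92, [325.0, 215.8, 36.6, 32.7]), (0.62, [306.4, 343.4, 36.9, 36.8])]
tea_tin []
jar []
teacup [(0.94, [162.4, 306.5, 43.5, 55.8])]
sugar_pot [(0.85, [153.9, 258.9, 43.6, 42.3])]
spoon [(0.96, [118.7, 296.3, 26.4, 54.6])]
```

View pics/f_top.png

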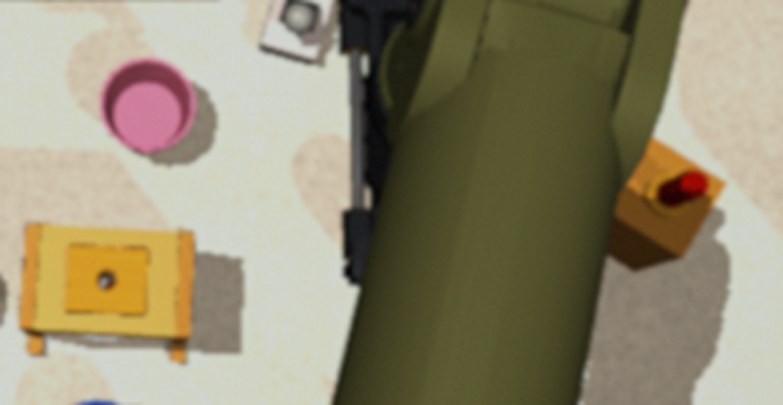

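View pics/f_side.png

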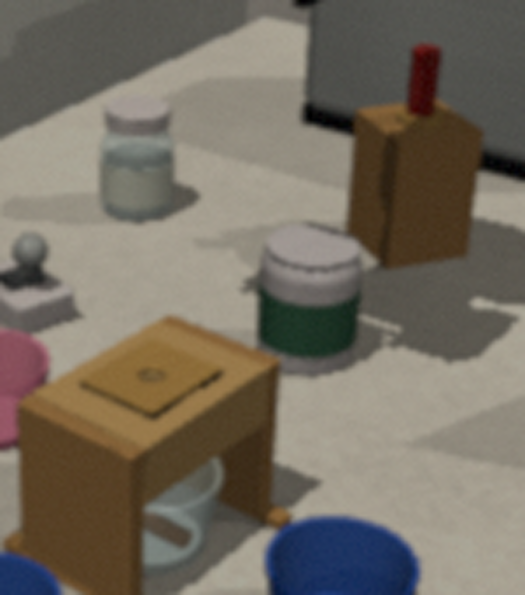

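```bash
python3 -c "
from h import *
print(get_obs()['time_s'],np.abs(get_obs()['joint_velocities']).max());print(sign_off())"
```

```text
24.8833 0.15276232336525908
the job is handed in; nothing more can be done
None
```

The pin is out of the bore and lying in the glass cup, and the drift is back in its rack. I handed the job in at about 24.9 s, and it reported no verdict.

- **Pushing the pin:** it started at about 10.6 N net, slid at about 7 N and dropped free. I stopped about 1 to 2 mm short of where I estimated the collar would touch the plate. I never felt contact with the plate, so I did not confirm the collar stop by touch.
- **Hanging the drift:** I lowered it until I felt the flange seat, about 6 to 7 N, then let go and backed off. In the last pictures it stands upright, with its top at z ≈ 0.160 m, the same as at the start. Its axis is about 2 to 4 mm from where it stood, against the 8 mm allowed.
- **Last pictures:** the bore is empty, the pin shows through the glass at the bottom of the cup, and the cup has not visibly moved.
- **Bystanders:**
  - The tea tin and jar were confirmed in place in the side view only. In the top view the detector found neither, with the arm across that area.
  - The teacup, sugar pot and spoon were confirmed in the top view. Their side-view detections had shifted and looked unreliable.

**Checks that disagreed:** the cameras and the arm differed by 1 to 3 mm on the bore and rack positions. I corrected for this while approaching, comparing drift and hole in the same camera. The detector never found the pin in the cup, so that rests on my own look at the side view.

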